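# Load battery packs into the charging dock

## Task

Open the wooden transport box on the bench - its sliding lid has to be lifted over the low lip at its open end before it will slide out - and lay the lid flat on the bench, handle up. Then take every battery pack out of the box and slide each one, wide end first, into a bay of its own in the charging dock, fully home until the bay's spring catch has snapped in behind its shoulders; when all are in, throw the dock's toggle lever fully over, away from you, to start charging. Leave the tape measure, the seal ring and the scraper where they are.

Things in the scene. Friction and masses are not known exactly. Their poses are not given: they have to be found in the camera images.
- box: Plywood box fixed to the bench, 160 (x) x 200 (y) x 82 mm; origin: centre of its underside. Its -x end, where the lid slides out, points roughly to the robot's left. Floor 5 mm thick, inside 150 x 174 mm. The lid lies on ledges at z 60 mm, in side grooves roofed by rails (z 77 to 82 mm, clear opening 174 mm): 11 mm of play upwards, but it cannot come straight up. +x end wall 82 mm high.
- box_lip (a point): Middle of the lip's top edge, on the box's -x end wall (5 mm thick), z 65 mm: it stands 5 mm above the ledges and stops the lid from sliding out until the lid is lifted over it.
- lid: Plywood sliding lid, 146 (x) x 186 (y) x 6 mm, about 0.25 kg, loose; origin: centre of its underside, z up. It starts in the box's grooves, 60 mm above the bench, axes along the box's. To open, lift it 6 to 10 mm, level, and slide it at least 160 mm to the box's -x.
- lid_handle (a point): Top of the lid's wooden handle bar, 34 mm above the lid's origin: the bar stands on the lid's middle, 16 mm thick (x), 70 mm long (y), 28 mm high above the lid's upper face.
- pack1: Battery pack, loose, about 0.3 kg; two or three are in the box, nose (+x) to the box's +x. Origin: centre of its underside. Body 96 (x) x 36 (y) x 24 mm; flat side flanges on the front half, x +7 to +48 mm, z 0 to 8 mm, 52 mm wide over all; their rear faces (x +7) are the shoulders. Grip fin across the top: centre at x -14 mm, 18 mm thick (x), 34 mm wide (y), z 24 to 52 mm.
- pack2: Battery pack, loose, about 0.3 kg; two or three are in the box, nose (+x) to the box's +x. Origin: centre of its underside. Body 96 (x) x 36 (y) x 24 mm; flat side flanges on the front half, x +7 to +48 mm, z 0 to 8 mm, 52 mm wide over all; their rear faces (x +7) are the shoulders. Grip fin across the top: centre at x -14 mm, 18 mm thick (x), 34 mm wide (y), z 24 to 52 mm.
- pack3: Battery pack, loose, about 0.3 kg; two or three are in the box, nose (+x) to the box's +x. Origin: centre of its underside. Body 96 (x) x 36 (y) x 24 mm; flat side flanges on the front half, x +7 to +48 mm, z 0 to 8 mm, 52 mm wide over all; their rear faces (x +7) are the shoulders. Grip fin across the top: centre at x -14 mm, 18 mm thick (x), 34 mm wide (y), z 24 to 52 mm.
- pack1_nose (a point): Point on pack1: middle of its front (wide) end, at the underside; 48 mm ahead (+x) of its origin.
- pack2_nose (a point): Point on pack2: middle of its front (wide) end, at the underside; 48 mm ahead (+x) of its origin.
- pack3_nose (a point): Point on pack3: middle of its front (wide) end, at the underside; 48 mm ahead (+x) of its origin.
- dock: Charging dock fixed to the bench, on the robot's right; origin: bench level under the middle bay, +x = push-in direction (roughly away from the robot). Base plate 6 mm thick from x -100 mm; packs slide on it. Three bays open to -x at y +70, 0, -70 mm: channels 56 mm wide, x -41 to +48 mm, mouth flared from x -65 mm. Lever block at the left. Charger head from x +58 mm is 50 mm high.
- bay1_home (a point): Where the middle of a pack's nose is when fully home in bay 1: on the base plate's top (z 6 mm) at the back stop (26 mm high). Steel lips along both sides of the bay overhang the pack's flanges (underside 12 mm above the plate, tops at z 22 mm) and leave a slot 40 mm wide for its body.
- bay2_home (a point): Where the middle of a pack's nose is when fully home in bay 2: on the base plate's top (z 6 mm) at the back stop (26 mm high). Steel lips along both sides of the bay overhang the pack's flanges (underside 12 mm above the plate, tops at z 22 mm) and leave a slot 40 mm wide for its body.
- bay3_home (a point): Where the middle of a pack's nose is when fully home in bay 3: on the base plate's top (z 6 mm) at the back stop (26 mm high). Steel lips along both sides of the bay overhang the pack's flanges (underside 12 mm above the plate, tops at z 22 mm) and leave a slot 40 mm wide for its body.
- catch1 (a joint): Spring catch of bay 1: steel pawl 36 mm long on the bay's +y side, pivot at dock x -32, tip at x +3 mm. 0 = at rest, its tip 8 mm into the channel; a passing flange pushes it aside to about 0.2 rad (limit 0.30; takes about 5 N) and it springs back to 0 behind the shoulder in the last 4 mm before the pack is home.
- catch2 (a joint): Spring catch of bay 2: steel pawl 36 mm long on the bay's +y side, pivot at dock x -32, tip at x +3 mm. 0 = at rest, its tip 8 mm into the channel; a passing flange pushes it aside to about 0.2 rad (limit 0.30; takes about 5 N) and it springs back to 0 behind the shoulder in the last 4 mm before the pack is home.
- catch3 (a joint): Spring catch of bay 3: steel pawl 36 mm long on the bay's +y side, pivot at dock x -32, tip at x +3 mm. 0 = at rest, its tip 8 mm into the channel; a passing flange pushes it aside to about 0.2 rad (limit 0.30; takes about 5 N) and it springs back to 0 behind the shoulder in the last 4 mm before the pack is home.
- switch (a joint): The dock's toggle lever, 55 mm long, on a grey block left of bay 1, pivot at dock x 0, y +150, z 28 mm. 0 = off, leaning 0.5 rad towards -x; 1.0 rad = fully over to +x (on). It stays where it is left. The knob's top is 90 mm above the bench: carry packs over it, or round it.
- switch_tip (a point): Centre of the round black knob (26 mm across) at the lever's end. Farther off, the pump's black hand lever sticks out over the motor, 250 to 320 mm above the bench and beyond 0.61 m from the robot: keep the hand clear of it.
- tape_measure: Yellow tape measure, bystander, 37 x 82 x 64 mm.
- seal_ring: Mechanical seal ring, bystander, 62 mm across, 20 mm high.
- scraper: Gasket scraper with green handle, bystander, 175 mm long.

How it is judged:
By the outcome, as a careful person would: the job done as asked, in the order asked, and still so for the second after the job is handed in, with the robot touching nothing.
Of pack1, pack2, pack3 only 2 to 3 are there at a start; the rules pass over those that are not, and their reading is None.
At some moment in a run one of pack1, pack2, pack3 may be knocked a few centimetres aside while the robot is not near it.
Once in a run the grip may slacken for a moment while it holds something.
It also fails if it takes over 210 s, if anything falls off the work surface, if the arm or the gripper's body presses on something with over 40 N, if the wrist force passes 120 N, or if a joint passes its speed limit or range.

## Robot

A 6-joint arm with a two-finger parallel gripper is mounted at the origin on a cart in front of the work surface, level with it; the furniture and walls round the work are solid. World frame = base frame: x ahead of the robot, y to its left, z up, the work surface at z = 0. Lengths are in m, angles in rad, forces in N, time in s.
With the tool pointing down it reaches from about 0.425 to 1.125 m from the base axis. Payload 14.9 kg.
Tool frame: the origin (TCP) lies on the centre line of the jaws, within the pads' length; the fingertips stand 17 mm ahead of it and the grasp point (between the pads) lies 2 mm behind it; z points along the fingers, y is the direction in which the jaws open and shut (so a half turn about z gives the same grasp; the last joint's range is limited). The gripper opens to 91 mm and grips with 3 to 60 N. Pads are 32 mm wide; open, the fingers measure 118 mm over their backs; the gripper's body (76 mm by 178 mm) begins 60 mm behind the grasp point.
Start: joints at [-1.259, 0.379, 1.734, -0, 1.028, -0.033], TCP at [0.237, -0.659, 0.195] pointing down, gripper open.
Joint ranges: [-2.77, 2.77], [-0.74, 2.19], [0, 2.66], [-1.06, 4.2], [0.31, 2.87], [-3.08, 3.08]. Speed limits (rad/s): [1.89, 1.89, 2.39, 3.14, 3.14, 3.14].

## Interface

Orientations are given as [roll, pitch, yaw] about the fixed x, y, z axes, in that order (R = Rz(yaw) Ry(pitch) Rx(roll)).
In Python, from station import bot gives the robot as it stands. The module is installed in compiled form; this text tells all that it offers.
- The arm moves only by the tool jog_arm, never from a script. Its argument "motion" is a list of rows, each an object with "hand": the gripper's target within -1 to 1 (fully open at 1, half-way at 0, shut at -1); "delta_pos": the shift along the tool's x, y, z in cm, a list of three; "yaw": the turn about the tool's z in degrees. A call has exactly 5 rows; each row shifts and turns the commanded pose from where the row before left it, along the tool's axes as they then stand; what a row does not reach is not made up. A row lasts 1/10 s, in which the tool goes at most 50 mm and 8.59 degrees, less where a joint would pass 70% of its speed; a pose out of reach is approached as far as the arm can. A call with a gripper value outside its range is refused whole. The fingers move at their own pace and stop on an object; "force" is the grip in N (left out, the last holds). Time passes only in rows, so rows that do not move let the fingers close, or fill a call up. It gives the time, the measured TCP pose, the force and the opening at its end, in the units of the state.
- bot.state(): the state, without advancing time (a new reading comes with each control period).
- bot.camera(name): name is "scene" or "top" or "wrist"; returns a dict with "img" (420x560x3 uint8, blue, green, red), "z_map" (420x560 float32, m along the optical axis (not along the pixel's ray), 0 where there is no reading), "fovy" (degrees; the focal length in pixels is half the picture's height over the tangent of half this angle, whatever the lens; pixels are square), "cx", "cy" (the principal point, pixels), "distortion" ([k1, k2, p1, p2, k3] as OpenCV has them; the pictures are not rectified), "extrinsics" (4x4, takes a point from world to camera coordinates). Camera axes: x right, y down, z forward; pixel columns grow to the right and rows downward; lengths in m; the calibration is good to about 2 mm. A picture is of the moment at which its call begins.
- bot.finish_job(): hands the job in, once; it reports no verdict.
Trained networks look in the newest picture that a camera, given by its name, has taken for a name from the list of things; names that differ only in an ending like _2 or _b are one class to them, and where a whole thing is asked for, a point or a joint stands for the part that bears it (a point fixed in the world has none). Each returns a list of dicts, best first, with "score" (0 to 1); they miss things now and then, are a little off and sometimes report something else, mostly with a low value. They report only what shows in the picture. A call takes as long as a camera call.
- bot.find_in(camera, label): "box" ([centre column, centre row, width, height] in pixels, round what is visible of it).
- bot.masks_of(camera, label): "mask" (420x560 bool, what is visible of it) and "box" ([centre column, centre row, width, height] in pixels, round what is visible of it).
- bot.mark_of(camera, label): "at" ([column, row] in pixels: a listed point, or the origin of a listed thing).
The state is a dict: "clock": time; "qpos": joint angles; "qvel": joint speeds; "tau": joint torques, N m; "tool_pos": TCP position; "eef_rot": TCP orientation; "wrist_force": force on the tool from outside, world axes, zero at the start; "ft_torque": the same for the moment, N m; "gripper_width": opening from 0.0 (shut) to 1.0 (fully open).
Only numpy, scipy, OpenCV 4.12 (cv2) and the standard library are available. Lean on these libraries where they do the work, as an engineer would, in place of code of your own. Each camera call takes 0.05 s, during which the arm holds its last target. There are 200 camera calls.

## Working session

There is one attempt and no reset: what is moved stays moved. The work goes in short steps, Python scripts to look and compute and a tool call to move; the robot and the scene stay as the last step left them, time stands still between calls to the robot, and variables do not carry over. Pictures are saved under pics/ and viewed, about 12 in all and at most 16, crops included, and the job is handed in when it is done.

Besides the shell and the picture viewer there is one more tool, called after "Request:" as a command line: name --argument value ..., lists and objects as JSON in quotes. jog_arm: Moves the arm, as the interface text tells. Its arguments: {"type":"object","properties":{"motion":{"type":"array"},"force":{"type":"number"}},"required":["motion"]}

```bash
mkdir -p pics
cat > h.py <<'E'
import numpy as np, cv2
from station import bot
def K(c):
    f=210/np.tan(np.radians(c['fovy'])/2); return np.array([[f,0,c['cx']],[0,f,c['cy']],[0,0,1.]])
def world(c,u,v,z=None,depth=None):
    """pixel -> world, by plane z or by depth"""
    p=cv2.undistortPoints(np.array([[[u,v]]],float),K(c),np.array(c['distortion'],float))[0,0]
    T=np.linalg.inv(np.array(c['extrinsics'])); d=T[:3,:3]@np.array([p[0],p[1],1]); o=T[:3,3]
    s=depth if depth is not None else (z-o[2])/d[2]
    return o+s*d
def cloud(c):
    Z=c['z_map']; v,u=np.mgrid[0:420,0:560]
    p=cv2.undistortPoints(np.stack([u,v],-1).reshape(-1,1,2).astype(float),K(c),np.array(c['distortion'],float)).reshape(420,560,2)
    P=np.dstack([p[...,0]*Z,p[...,1]*Z,Z]); T=np.linalg.inv(np.array(c['extrinsics']))
    W=P@T[:3,:3].T+T[:3,3]; W[Z<=0]=np.nan; return W
def pix(c,P):
    E=np.array(c['extrinsics']); r,_=cv2.Rodrigues(E[:3,:3])
    return cv2.projectPoints(np.array(P,float).reshape(-1,1,3),r,E[:3,3],K(c),np.array(c['distortion'],float))[0].reshape(-1,2)
def st():
    s=bot.state(); print({k:np.round(s[k],3).tolist() for k in('clock','tool_pos','eef_rot','qpos','wrist_force','gripper_width')}); return s
E
cat > a.py <<'E'
from h import *
st()
for n in('top','scene'):
    c=bot.camera(n); cv2.imwrite(f'pics/{n}0.png',c['img']); W=cloud(c)
    print(n,np.round(np.linalg.inv(np.array(c['extrinsics']))[:3,3],3),c['fovy'])
    for l in('box','box_lip','lid','lid_handle','dock','bay1_home','bay2_home','bay3_home','switch_tip','tape_measure','seal_ring','scraper','pack1'):
        for m in bot.mark_of(n,l)[:2]:
            u,v=m['at']; i,j=int(round(v)),int(round(u))
            w=W[i,j] if 0<=i<420 and 0<=j<560 else None
            print(l,round(m['score'],2),np.round(m['at'],1),np.round(w,3))
E
python3 a.py
```

```text
{'clock': 0.0, 'tool_pos': [0.236, -0.658, 0.194], 'eef_rot': [-3.141, -0.0, 0.345], 'qpos': [-1.259, 0.379, 1.735, -0.0, 1.028, -0.033], 'wrist_force': [-0.796, 0.008, 0.163], 'gripper_width': 0.996}
top [0.426 0.013 1.466] 43.116586901106736
box_lip 0.55 [204.3 228.7] [0.471 0.194 0.06 ]
lid 0.67 [309.5 158.9] [ 0.666 -0.082  0.059]
lid 0.57 [230.8 235.4] [0.456 0.119 0.094]
lid_handle 0.92 [232.1 238.3] [0.448 0.117 0.091]
bay1_home 0.64 [342. 202.] [ 0.556 -0.175  0.024]
bay2_home 0.87 [369.1 207.5] [ 0.542 -0.252  0.01 ]
bay3_home 0.92 [391.  207.5] [ 0.543 -0.311  0.023]
switch_tip 0.63 [316.4 224.8] [ 0.488 -0.1    0.091]
tape_measure 0.71 [307.9 158.4] [ 0.667 -0.077  0.066]
seal_ring 0.56 [299.1 265.6] [ 0.378 -0.063  0.001]
seal_ring 0.3 [230.7 234.1] [0.459 0.12  0.092]
scraper 0.73 [142.9 145. ] [0.702 0.382 0.012]
scraper 0.69 [307.1 159. ] [ 0.664 -0.074  0.068]
scene [-0.144 -1.107  1.022] 43.53938508735288
box 0.57 [236.8 219.8] [ 0.139 -0.537  0.549]
lid 0.58 [233.8 205.4] [ 0.134 -0.539  0.58 ]
lid_handle 0.66 [232.4 196.8] [ 0.132 -0.539  0.594]
bay1_home 0.72 [314.2 261.1] [ 0.189 -0.667  0.539]
seal_ring 0.6 [244.2 262.3] [ 0.374 -0.089  0.021]
scraper 0.24 [236.8 207.2] [ 0.136 -0.545  0.579]
```

View pics/top0.png

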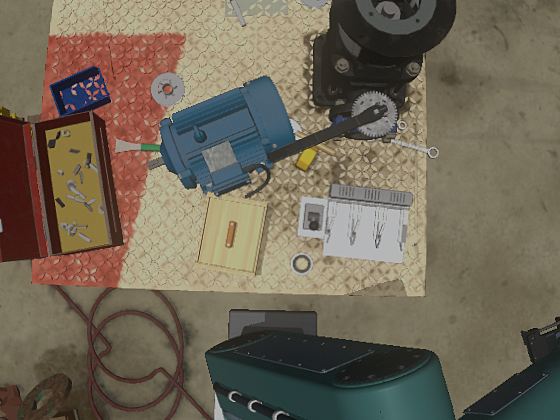

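```bash
cat > b.py <<'E'
from h import *
c=bot.camera('top'); W=cloud(c)
def box(m,t):
    P=W[m]; r=cv2.minAreaRect((P[:,:2]*1000).astype(np.float32)); print(t,len(P),np.round(r[0],1),np.round(r[1],1),round(r[2],1),'zmed',np.round(np.median(P[:,2])*1000,1))
X,Y,Z=W[...,0],W[...,1],W[...,2]
n=lambda x0,x1,y0,y1,z0,z1:(X>x0)&(X<x1)&(Y>y0)&(Y<y1)&(Z>z0)&(Z<z1)
box(n(.35,.56,.03,.22,.088,.12),'handle')
box(n(.3,.62,-.02,.25,.03,.12),'box all')
box(n(.3,.62,-.02,.25,.074,.086),'rails')
box(n(.3,.62,-.02,.25,.058,.072),'lid')
box(n(.5,.9,-.45,-.05,.042,.056),'head')
box(n(.35,.75,-.45,-.05,.016,.03),'lips')
box(n(.35,.75,-.45,-.05,.075,.1),'knob')
box(n(.35,.75,-.45,-.05,.003,.1),'dock all')
box(n(.3,.45,-.12,-.0,.01,.03),'ring')
E
python3 b.py
```

```text
handle 184 [460.1 112.9] [137.7 194.8] 77.5 zmed 93.6
box all 4761 [492.2 139.2] [213.4 271.3] 85.8 zmed 67.3
rails 690 [473.1 127.2] [195.  242.4] 89.2 zmed 82.0
lid 3529 [476.9 139.5] [201.4 209.1] 81.3 zmed 66.2
head 1234 [ 715.8 -188.7] [388.  294.8] 10.7 zmed 50.1
lips 1557 [ 551.8 -206. ] [311.3 389.7] 90.0 zmed 21.6
knob 183 [ 633.5 -149.2] [122.2 323.4] 51.5 zmed 84.4
dock all 10071 [ 550.1 -248.8] [397.3 400. ] 90.0 zmed 8.6
ring 241 [386.6 -70. ] [100.5  90.7] 54.1 zmed 17.1
```

```bash
cat > b.py <<'E'
from h import *
c=bot.camera('top'); W=cloud(c); X,Y,Z=np.nan_to_num(W).transpose(2,0,1)*1000
def comp(u0,u1,v0,v1,z0,z1,t,k=1,keep=1):
    m=np.zeros((420,560),np.uint8); m[v0:v1,u0:u1]=((Z>z0)&(Z<z1))[v0:v1,u0:u1]
    if k>1: m=cv2.morphologyEx(m,cv2.MORPH_OPEN,np.ones((k,k)))
    n,L,s,_=cv2.connectedComponentsWithStats(m)
    for i in sorted(range(1,n),key=lambda i:-s[i,4])[:keep]:
        q=L==i; P=np.c_[X[q],Y[q]].astype(np.float32); r=cv2.minAreaRect(P)
        print(t,len(P),'c',np.round(r[0],1),np.round(r[1],1),round(r[2],1),'mean',P.mean(0).round(1),'z',Z[q].mean().round(1),'xr',P.min(0).round(),P.max(0).round())
comp(190,275,188,280,88,110,'handle')
comp(190,275,188,280,58,72,'lid',3)
comp(190,275,188,280,74,90,'rails',1,3)
comp(190,275,188,280,40,110,'box',3)
comp(320,420,175,270,44,56,'head',2)
comp(295,420,190,270,16,30,'lips',2,6)
comp(300,330,190,270,70,100,'knob')
comp(295,330,190,270,16,60,'block',2,2)
comp(295,420,180,270,3,60,'dock',3)
comp(285,320,250,280,8,30,'ring',1)
comp(100,330,60,220,100,400,'motor',3,2)
P=W[90:200,160:300].reshape(-1,3); print('motor near: min x where z>.1', [ (y,np.round(np.nanmin(P[(P[:,2]>.1)&(abs(P[:,1]-y)<.02)][:,0]),3)) for y in (.1,.15,.2,.25,.3,.35)])
cv2.imwrite('pics/c.png',cv2.resize(c['img'][180:285,180:430],None,fx=3.2,fy=3.2,interpolation=cv2.INTER_CUBIC))
E
python3 b.py
```

```text
handle 163 c [458.1 121.4] [16.2 69. ] 81.5 mean [458.1 121.4] z 93.8 xr [425. 110.] [493. 132.]
lid 3339 c [458.6 125. ] [153.5 175.4] 81.0 mean [457.9 122.6] z 66.1 xr [361.  39.] [553. 210.]
rails 722 c [459.4 121.9] [160.9 199.9] 81.4 mean [455.7 108.2] z 82.1 xr [351.  29.] [567. 215.]
rails 4 c [575.3 114.8] [0.4 8.1] 25.1 mean [575.2 114.8] z 85.4 xr [573. 111.] [577. 118.]
rails 4 c [567.3 133.3] [0.  8.2] 20.7 mean [567.3 133.3] z 81.3 xr [566. 129.] [569. 137.]
box 4441 c [459.3 122.2] [160.9 200. ] 81.3 mean [459.1 124.3] z 69.5 xr [351.  29.] [567. 215.]
head 1007 c [ 348.8 -106.3] [211. 698.] 56.2 mean [ 572.4 -254. ] z 48.6 xr [   0. -381.] [599.   0.]
lips 303 c [ 282.8 -105.8] [ 65.3 603.5] 67.6 mean [ 519.5 -211.1] z 20.0 xr [   0. -250.] [556.   0.]
lips 262 c [ 498.6 -283.6] [ 36.6 101.1] 81.4 mean [ 511.2 -282.7] z 19.6 xr [ 449. -309.] [ 548. -265.]
lips 158 c [ 263.2 -192.5] [ 44.6 650.6] 57.7 mean [ 506.9 -345.9] z 18.6 xr [   0. -370.] [542.   0.]
lips 141 c [279.8 -81.6] [ 30.7 582.9] 74.8 mean [ 534.5 -150.7] z 20.2 xr [   0. -172.] [560.   0.]
lips 60 c [ 4
[... 697 characters left out ...]
250.6 437.6] 26.2 mean [693.6 123.8] z 187.1 xr [ 553. -110.] [869. 347.]
motor 210 c [544.  453.7] [118.6  11.6] 10.8 mean [540.8 452.5] z 116.7 xr [487. 437.] [603. 466.]Traceback (most recent call last):
  File "b.py", line 21, in <module>
    P=W[90:200,160:300].reshape(-1,3); print('motor near: min x where z>.1', [ (y,np.round(np.nanmin(P[(P[:,2]>.1)&(abs(P[:,1]-y)<.02)][:,0]),3)) for y in (.1,.15,.2,.25,.3,.35)])
                                                                                           ~~~~~~~~~^^^^^^^^^^^^^^^^^^^^^^^^^^^^^^^^^^^^^^^^^
    res = np.fmin.reduce(a, axis=axis, out=out, **kwargs)
ValueError: zero-size array to reduction operation fmin which has no identity
```

```bash
sed -i '/motor near/d' b.py
cat >> b.py <<'E'
for y in np.arange(40,420,30):
    q=(abs(Y-y)<15)&(X>520)&(X<800)
    print(int(y),[(z0,int(X[q&(Z>z0)&(Z<z1)].min()) if (q&(Z>z0)&(Z<z1)).sum()>3 else None) for z0,z1 in((8,60),(60,100),(100,150),(150,400))])
ang=np.radians(-8.65); ex=np.array([np.cos(ang),np.sin(ang)]); ey=np.array([-ex[1],ex[0]])
D=np.stack([X-492,Y+248],-1); dx=D@ex; dy=D@ey
def edge(m,t): print(t,m.sum(),'dx',np.percentile(dx[m],[1,50,99]).round(1),'dy',np.percentile(dy[m],[1,50,99]).round(1))
R=(abs(dx)<140)&(abs(dy)<200)
edge(R&(Z>45)&(Z<55)&(dx>40),'head'); edge(R&(Z>24)&(Z<30)&(dy>115)&(dy<190),'block')
for lo,hi in((-60,-10),(10,60),(80,120),(-120,-80)): edge(R&(Z>18)&(Z<24)&(dy>lo)&(dy<hi)&(abs(dx)<80),'lip %d'%lo)
edge(R&(Z>3.5)&(Z<9)&(dx<-60),'plate')
E
python3 b.py | tail -20
```

```text
40 [(8, 520), (60, 521), (100, 632), (150, 625)]
70 [(8, 530), (60, 521), (100, 588), (150, 586)]
100 [(8, 560), (60, 520), (100, 575), (150, 576)]
130 [(8, 520), (60, 520), (100, 562), (150, 563)]
160 [(8, None), (60, 520), (100, 555), (150, 552)]
190 [(8, 521), (60, 520), (100, 580), (150, 591)]
220 [(8, 523), (60, 575), (100, 572), (150, 583)]
250 [(8, 523), (60, None), (100, 571), (150, 583)]
280 [(8, 522), (60, None), (100, 608), (150, 618)]
310 [(8, 521), (60, None), (100, 625), (150, 686)]
340 [(8, 521), (60, None), (100, 619), (150, None)]
370 [(8, 542), (60, None), (100, None), (150, None)]
400 [(8, 527), (60, None), (100, None), (150, None)]
head 1011 dx [ 61.3  84.  109.3] dy [-100.1    9.9  120.6]
block 137 dx [-133.5    9.3   53.7] dy [116.2 159.4 178.9]
lip -60 200 dx [-46.2  23.2  68.6] dy [-57.4 -29.3 -14.6]
lip 10 196 dx [-56.6  18.2  63. ] dy [20.3 42.5 56.6]
lip 80 132 dx [-58.9  20.   60.3] dy [ 82.2 103.7 116.6]
lip -120 165 dx [-37.4  22.9  69.3] dy [-108.5  -94.4  -82.6]
plate 1114 dx [-138.5  -86.1  -60.5] dy [-172.    23.4  197.2]
```

View pics/c.png

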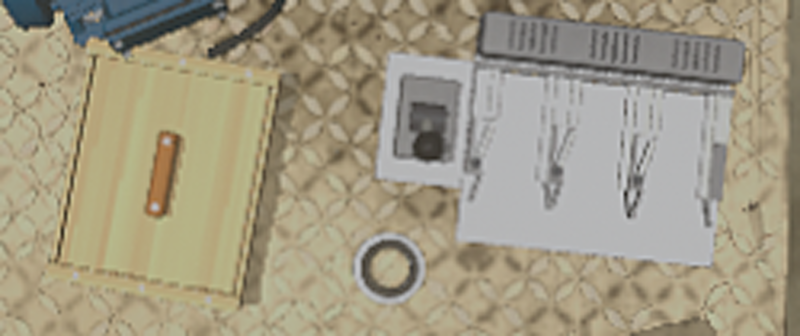

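Request:
jog_arm --motion '[{"hand":1,"delta_pos":[0,0,-1.5],"yaw":0},{"hand":1,"delta_pos":[0,-3,-1.5],"yaw":5},{"hand":1,"delta_pos":[0,-5,0],"yaw":5},{"hand":1,"delta_pos":[0,-5,0],"yaw":5},{"hand":1,"delta_pos":[0,-5,0],"yaw":5}]'

```text
clock: 2.05
tool_pos: [0.2005, -0.4816, 0.2255]
eef_rot: [3.141, -0.0, -0.009]
wrist_force: [0.4, -0.2, 0.8]
gripper_width: 1.002
```

Request:
jog_arm --motion '[{"hand":1,"delta_pos":[3.6,-3.2,0],"yaw":0},{"hand":1,"delta_pos":[3.6,-3.2,0],"yaw":0},{"hand":1,"delta_pos":[3.6,-3.2,0],"yaw":0},{"hand":1,"delta_pos":[3.6,-3.2,0],"yaw":0},{"hand":1,"delta_pos":[3.6,-3.2,0],"yaw":0}]'

```text
clock: 2.55
tool_pos: [0.3833, -0.3227, 0.2261]
eef_rot: [3.14, -0.001, -0.004]
wrist_force: [1.1, -0.2, 0.1]
gripper_width: 1.001
```

Request:
jog_arm --motion '[{"hand":1,"delta_pos":[1.4,-4.4,0],"yaw":0},{"hand":1,"delta_pos":[1.4,-4.4,0],"yaw":0},{"hand":1,"delta_pos":[1.4,-4.4,0],"yaw":0},{"hand":1,"delta_pos":[1.4,-4.4,0],"yaw":0},{"hand":1,"delta_pos":[1.4,-4.4,0],"yaw":0}]'

```text
clock: 3.05
tool_pos: [0.4534, -0.1025, 0.226]
eef_rot: [3.141, -0.002, -0.004]
wrist_force: [0.9, -0.8, 0.6]
gripper_width: 1.0
```

Run:
```python
from h import *
s=st(); c=bot.camera('wrist'); cv2.imwrite('pics/w1.png',c['img']); W=cloud(c)
print(np.round(np.array(c['extrinsics']),3).tolist())
for l in('dock','bay1_home','bay2_home','bay3_home','switch_tip','lid_handle'):
    for m in bot.mark_of('wrist',l)[:1]:
        u,v=m['at']; i,j=int(round(v)),int(round(u)); print(l,round(m['score'],2),np.round(m['at']),np.round(W[min(i,419),min(j,559)],4))
```

```text
{'clock': 3.05, 'tool_pos': [0.453, -0.102, 0.226], 'eef_rot': [3.141, -0.002, -0.004], 'qpos': [-0.272, -0.049, 2.177, 0.0, 1.012, 1.303], 'wrist_force': [0.906, -0.809, 0.626], 'gripper_width': 1.0}
[[-0.005, -1.0, 0.001, -0.1], [-0.973, 0.005, 0.232, 0.408], [-0.232, -0.0, -0.973, 0.525], [0.0, 0.0, 0.0, 1.0]]
dock 0.85 [406. 140.] [ 0.5021 -0.2482  0.0066]
bay1_home 0.92 [351.  91.] [ 0.555  -0.1786  0.0241]
bay2_home 0.65 [411.  98.] [ 0.5486 -0.25    0.0068]
bay3_home 0.67 [470. 106.] [ 0.5394 -0.3173  0.0071]
switch_tip 0.81 [276. 162.] [ 0.4857 -0.098   0.09  ]
lid_handle 0.83 [ 43. 195.] [0.456  0.1221 0.0942]
```

View pics/w1.png

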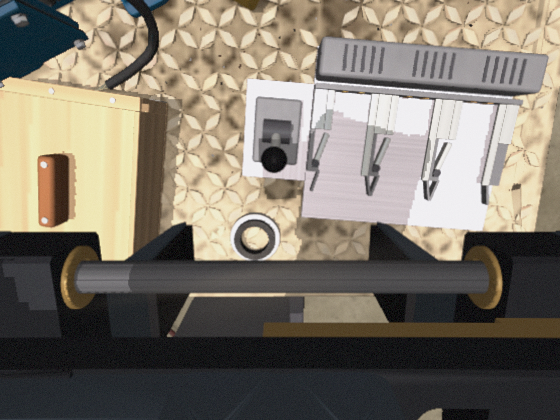

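Request:
jog_arm --motion '[{"hand":1,"delta_pos":[-0.2,-4.5,0],"yaw":1.7},{"hand":1,"delta_pos":[-0.2,-4.5,0],"yaw":1.7},{"hand":1,"delta_pos":[-0.2,-4.5,0],"yaw":1.7},{"hand":1,"delta_pos":[-0.2,-4.5,0],"yaw":1.7},{"hand":1,"delta_pos":[-0.2,-4.5,0],"yaw":1.7}]'

```text
clock: 3.9
tool_pos: [0.4571, 0.1213, 0.225]
eef_rot: [-3.141, -0.001, -0.156]
wrist_force: [0.7, -0.3, -0.2]
gripper_width: 0.999
```

```bash
cat > toward.py <<'E'
from h import *
import sys
def to(x,y,z=None,yaw=None):
    s=bot.state(); p=np.array(s['tool_pos']); a=s['eef_rot'][2]; dx,dy=x-p[0],y-p[1]
    print('at',p.round(4),'yaw',round(np.degrees(a),2),'| tool cm x %.2f y %.2f z %.2f yaw %.2f'%(100*(dx*np.cos(a)+dy*np.sin(a)),100*(dx*np.sin(a)-dy*np.cos(a)),0 if z is None else 100*(p[2]-z),0 if yaw is None else (np.degrees(a)-yaw+180)%360-180))
if __name__=='__main__': to(*map(float,sys.argv[1:]))
E
python3 toward.py .458 .1214 .088 -8.7
python3 - <<'E'
from h import *
c=bot.camera('wrist'); W=cloud(c); m=bot.masks_of('wrist','lid_handle'); X,Y,Z=W.transpose(2,0,1)
q=(Z>.088)&(Z<.11)&(abs(X-.458)<.06)&(abs(Y-.1214)<.06)
r=cv2.minAreaRect((W[q][:,:2]*1000).astype(np.float32)); print(q.sum(),r,W[q].mean(0))
E
```

```text
at [0.4571 0.1213 0.225 ] yaw -8.95 | tool cm x 0.09 y -0.02 z 13.70 yaw -0.25
1172 ((458.6563415527344, 120.36451721191406), (15.934637069702148, 68.953369140625), 81.7157211303711) [0.45944233 0.12029734 0.09329678]
```

Request:
jog_arm --motion '[{"hand":1,"delta_pos":[0.1,0.05,3.5],"yaw":-0.3},{"hand":1,"delta_pos":[0,0,3.5],"yaw":0},{"hand":1,"delta_pos":[0,0,3.0],"yaw":0},{"hand":1,"delta_pos":[0,0,2.5],"yaw":0},{"hand":1,"delta_pos":[0,0,1.1],"yaw":0}]'

```text
clock: 4.5
tool_pos: [0.4571, 0.1185, 0.0867]
eef_rot: [3.141, 0.003, -0.149]
wrist_force: [-0.7, -1.1, 1.3]
gripper_width: 1.001
```

Request:
jog_arm --motion '[{"hand":-1,"delta_pos":[0,0,0],"yaw":0},{"hand":-1,"delta_pos":[0,0,0],"yaw":0},{"hand":-1,"delta_pos":[0,0,0],"yaw":0},{"hand":-1,"delta_pos":[0,0,0],"yaw":0},{"hand":-1,"delta_pos":[0,0,0],"yaw":0}]' --force 45

```text
clock: 5.0
tool_pos: [0.4584, 0.1202, 0.0893]
eef_rot: [-3.141, -0.001, -0.147]
wrist_force: [0.1, -0.7, 0.0]
gripper_width: 0.59
```

Request:
jog_arm --motion '[{"hand":-1,"delta_pos":[0,0,0],"yaw":0},{"hand":-1,"delta_pos":[0,0,0],"yaw":0},{"hand":-1,"delta_pos":[0,0,0],"yaw":0},{"hand":-1,"delta_pos":[0,0,0],"yaw":0},{"hand":-1,"delta_pos":[0,0,0],"yaw":0}]'

```text
clock: 5.5
tool_pos: [0.4579, 0.1202, 0.0886]
eef_rot: [3.142, 0.0, -0.147]
wrist_force: [-0.8, -0.2, 0.2]
gripper_width: 0.155
```

Request:
jog_arm --motion '[{"hand":-1,"delta_pos":[0,0,0],"yaw":0},{"hand":-1,"delta_pos":[0,0,0],"yaw":0},{"hand":-1,"delta_pos":[0,0,-0.3],"yaw":0},{"hand":-1,"delta_pos":[0,0,-0.25],"yaw":0},{"hand":-1,"delta_pos":[0,0,-0.25],"yaw":0}]'

```text
clock: 6.0
tool_pos: [0.458, 0.1201, 0.097]
eef_rot: [-3.142, -0.0, -0.147]
wrist_force: [0.2, 0.7, 0.0]
gripper_width: 0.004
```

Run:
```python
from h import *
st(); c=bot.camera('top'); W=cloud(c); X,Y,Z=W.transpose(2,0,1)
cv2.imwrite('pics/t2.png',c['img'])
B=np.array([.4593,.1221]); ex=np.array([-.151,-.988]); ey=np.array([.988,-.151])
D=W[...,:2]-B; bx=D@ex; by=D@ey
for x0 in(-65,-45,45,65): 
  for y0 in(-75,75):
    q=(abs(bx*1000-x0)<8)&(abs(by*1000-y0)<8)&(Z>.05)&(Z<.1); print(x0,y0,q.sum(),(1000*np.median(Z[q])).round(1))
```

```text
{'clock': 6.0, 'tool_pos': [0.458, 0.12, 0.097], 'eef_rot': [-3.142, -0.0, -0.147], 'qpos': [0.207, 0.179, 2.226, -0.0, 0.737, 1.926], 'wrist_force': [0.184, 0.74, 0.007], 'gripper_width': 0.004}
-65 -75 0 nan
-65 75 34 67.1
-45 -75 0 nan
-45 75 38 66.8
45 -75 0 nan
45 75 37 66.1
65 -75 0 nan
65 75 37 65.9
  return _methods._mean(a, axis=axis, dtype=dtype,
  ret = ret.dtype.type(ret / rcount)
```

Run:
```python
from h import *
st(); c=bot.camera('wrist'); cv2.imwrite('pics/w2.png',c['img'])
```

```text
{'clock': 6.05, 'tool_pos': [0.458, 0.12, 0.097], 'eef_rot': [-3.141, -0.001, -0.147], 'qpos': [0.207, 0.178, 2.226, -0.0, 0.737, 1.926], 'wrist_force': [0.29, -0.6, 0.324], 'gripper_width': 0.0}
```

View pics/w2.png

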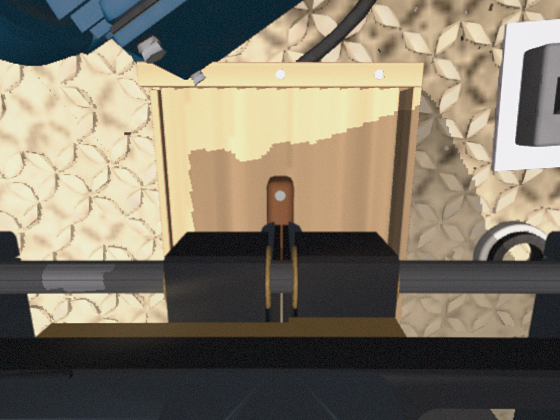

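Run:
```python
from h import *
c=bot.camera('wrist'); W=cloud(c)
for u,v in((280,182),(280,195),(280,210),(280,222),(282,240),(282,270),(282,300),(270,240),(292,240),(200,240),(268,270),(296,270),(200,200),(340,140)): print(u,v,W[v,u].round(4))
X,Y,Z=W.transpose(2,0,1); q=(Z>.087)&(Z<.11)&(abs(X-.49)<.03)&(abs(Y-.1214)<.03)
print(cv2.minAreaRect((W[q][:,:2]*1000).astype(np.float32)),W[q].mean(0))
cv2.imwrite('pics/w2c.png',cv2.resize(c['img'][170:330,200:360],None,fx=3.5,fy=3.5,interpolation=cv2.INTER_CUBIC))
```

```text
280 182 [0.4918 0.1158 0.0911]
280 195 [0.4848 0.1169 0.0941]
280 210 [0.4761 0.1182 0.0938]
280 222 [0.4691 0.1192 0.0941]
282 240 [0.4581 0.1197 0.0944]
282 270 [0.4902 0.1153 0.2125]
282 300 [0.4047 0.1275 0.0658]
270 240 [0.4761 0.1224 0.146 ]
292 240 [0.4749 0.113  0.1467]
200 240 [0.4987 0.1341 0.2074]
268 270 [0.4916 0.1183 0.2147]
296 270 [0.4906 0.112  0.2145]
200 200 [0.4838 0.17   0.066 ]
340 140 [0.5086 0.0753 0.0664]
((476.8786315917969, 118.01931762695312), (15.385533332824707, 32.52704620361328), 81.1329345703125) [0.48054577 0.11746334 0.09326828]
```

View pics/w2c.png

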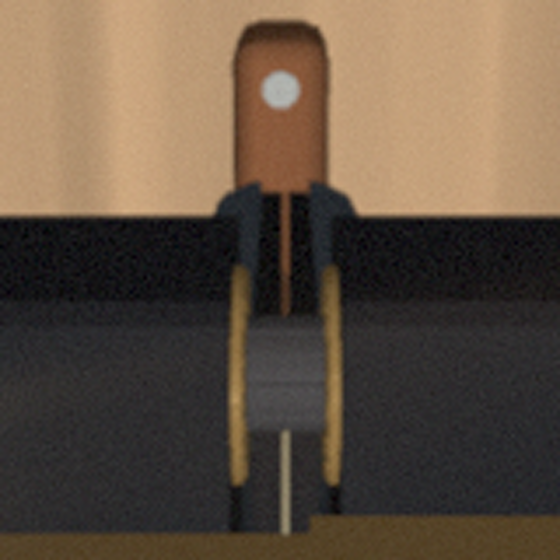

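Run:
```python
from h import *
c=bot.camera('wrist'); W=cloud(c)
for u in(264,274,278,288,298):
    print(u,[(v,)+tuple((W[v,u]*1000).round(0).astype(int)) for v in range(218,250,4)])
print(np.linalg.inv(np.array(c['extrinsics']))[:3,3])
```

```text
264 [(218, np.int64(466), np.int64(130), np.int64(67)), (222, np.int64(462), np.int64(131), np.int64(65)), (226, np.int64(477), np.int64(126), np.int64(125)), (230, np.int64(477), np.int64(126), np.int64(131)), (234, np.int64(496), np.int64(119), np.int64(202)), (238, np.int64(497), np.int64(119), np.int64(207)), (242, np.int64(496), np.int64(119), np.int64(209)), (246, np.int64(496), np.int64(119), np.int64(210))]
274 [(218, np.int64(472), np.int64(122), np.int64(94)), (222, np.int64(476), np.int64(121), np.int64(117)), (226, np.int64(476), np.int64(121), np.int64(125)), (230, np.int64(476), np.int64(121), np.int64(132)), (234, np.int64(474), np.int64(121), np.int64(132)), (238, np.int64(474), np.int64(121), np.int64(139)), (242, np.int64(474), np.int64(121), np.int64(144)), (246, np.int64(474), np.int64(121), np.int64(149))]
278 [(218, np.int64(471), np.int64(120), np.int64(94)), (222, np.int64(469), np.int64(120), np.int64(94)), (226, np.int64(474), np.int64(119), np.int64(119)), (230, np.int64(474), np.int64(119), np.int64(126)), (234, np.int64(474), np.int64(119), np.int64(133))
[... 330 characters left out ...]
4(473), np.int64(115), np.int64(125)), (234, np.int64(473), np.int64(115), np.int64(133)), (238, np.int64(474), np.int64(115), np.int64(140)), (242, np.int64(474), np.int64(115), np.int64(145)), (246, np.int64(473), np.int64(115), np.int64(149))]
298 [(218, np.int64(462), np.int64(108), np.int64(65)), (222, np.int64(460), np.int64(109), np.int64(67)), (226, np.int64(474), np.int64(109), np.int64(125)), (230, np.int64(474), np.int64(110), np.int64(131)), (234, np.int64(495), np.int64(110), np.int64(202)), (238, np.int64(495), np.int64(110), np.int64(205)), (242, np.int64(495), np.int64(111), np.int64(209)), (246, np.int64(495), np.int64(111), np.int64(212))]
[0.52230776 0.1107143  0.28703279]
```

Request:
jog_arm --motion '[{"hand":1,"delta_pos":[0,0,-2],"yaw":0},{"hand":1,"delta_pos":[0,0,0],"yaw":0},{"hand":1,"delta_pos":[0,0,0],"yaw":0},{"hand":1,"delta_pos":[0,0,0],"yaw":0},{"hand":1,"delta_pos":[0,0,0],"yaw":0}]'

```text
clock: 6.7
tool_pos: [0.4576, 0.12, 0.116]
eef_rot: [3.141, 0.001, -0.147]
wrist_force: [0.5, 0.2, -0.3]
gripper_width: 0.417
```

Request:
jog_arm --motion '[{"hand":0.2,"delta_pos":[0,0,0],"yaw":0},{"hand":0.2,"delta_pos":[0,0,0],"yaw":0},{"hand":0.2,"delta_pos":[0,0,0],"yaw":0},{"hand":0.2,"delta_pos":[0,0,0],"yaw":0},{"hand":0.2,"delta_pos":[0,0,0],"yaw":0}]'

```text
clock: 7.2
tool_pos: [0.458, 0.1201, 0.1166]
eef_rot: [-3.142, -0.0, -0.147]
wrist_force: [-1.1, 0.1, 0.2]
gripper_width: 0.597
```

Run:
```python
from h import *
st(); c=bot.camera('wrist'); W=cloud(c); cv2.imwrite('pics/w3.png',c['img'])
# finger points: lowest z among points well above the lid near the fingers
X,Y,Z=W.transpose(2,0,1)
q=(abs(X-.458)<.03)&(abs(Y-.12)<.07)&(Z>.098)
h=np.sort(Z[q]); print(q.sum(),h[[0,5,20,60]] if q.sum()>60 else h)
```

```text
{'clock': 7.2, 'tool_pos': [0.458, 0.12, 0.117], 'eef_rot': [-3.142, -0.0, -0.147], 'qpos': [0.207, 0.142, 2.22, 0.0, 0.779, 1.925], 'wrist_force': [-1.149, 0.091, 0.158], 'gripper_width': 0.597}
64620 [0.13528035 0.13553266 0.13614648 0.13739132]
```

View pics/w3.png

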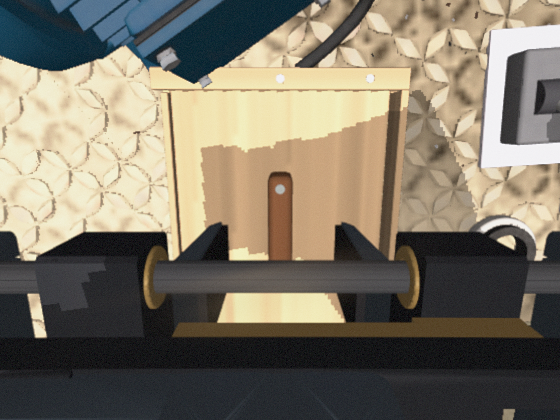

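Request:
jog_arm --motion '[{"hand":0.2,"delta_pos":[0,0,2.5],"yaw":0},{"hand":0.2,"delta_pos":[0,0,2.0],"yaw":0},{"hand":0.2,"delta_pos":[0,0,1.0],"yaw":0},{"hand":0.2,"delta_pos":[0,0,0.3],"yaw":0},{"hand":0.2,"delta_pos":[0,0,0.3],"yaw":0}]'

```text
clock: 7.75
tool_pos: [0.4583, 0.1202, 0.0559]
eef_rot: [-3.141, -0.0, -0.147]
wrist_force: [-0.5, -0.2, 0.6]
gripper_width: 0.602
```

Run:
```python
from h import *
st(); c=bot.camera('wrist'); W=cloud(c)
X,Y,Z=W.transpose(2,0,1)
q=(abs(X-.458)<.03)&(abs(Y-.12)<.07)
print(np.histogram(Z[q],np.arange(.06,.12,.004)))
```

```text
{'clock': 7.75, 'tool_pos': [0.458, 0.12, 0.056], 'eef_rot': [-3.141, -0.0, -0.147], 'qpos': [0.207, 0.26, 2.234, 0.0, 0.648, 1.925], 'wrist_force': [-0.463, -0.187, 0.611], 'gripper_width': 0.602}
(array([   12, 11527,    10,    38,   146,   169,   174,   487,  2693,
         234,   263,   285,   319,   365]), array([0.06 , 0.064, 0.068, 0.072, 0.076, 0.08 , 0.084, 0.088, 0.092,
       0.096, 0.1  , 0.104, 0.108, 0.112, 0.116]))
```

Request:
jog_arm --motion '[{"hand":0.2,"delta_pos":[0,0,0.3],"yaw":0},{"hand":-1,"delta_pos":[0,0,0],"yaw":0},{"hand":-1,"delta_pos":[0,0,0],"yaw":0},{"hand":-1,"delta_pos":[0,0,0],"yaw":0},{"hand":-1,"delta_pos":[0,0,0],"yaw":0}]' --force 45

```text
clock: 8.3
tool_pos: [0.4581, 0.1202, 0.0528]
eef_rot: [-3.141, -0.0, -0.147]
wrist_force: [-0.1, -0.2, 0.2]
gripper_width: 0.283
```

Request:
jog_arm --motion '[{"hand":-1,"delta_pos":[0,0,0],"yaw":0},{"hand":-1,"delta_pos":[0,0,0],"yaw":0},{"hand":-1,"delta_pos":[0,0,0],"yaw":0},{"hand":-1,"delta_pos":[0,0,0],"yaw":0},{"hand":-1,"delta_pos":[0,0,0],"yaw":0}]'

```text
clock: 8.8
tool_pos: [0.458, 0.1202, 0.0527]
eef_rot: [-3.142, -0.0, -0.147]
wrist_force: [-0.6, -0.3, 3.5]
gripper_width: 0.17
```

Request:
jog_arm --motion '[{"hand":-1,"delta_pos":[0,0,-0.2],"yaw":0},{"hand":-1,"delta_pos":[0,0,-0.2],"yaw":0},{"hand":-1,"delta_pos":[0,0,-0.2],"yaw":0},{"hand":-1,"delta_pos":[0,0,-0.2],"yaw":0},{"hand":-1,"delta_pos":[0,0,0],"yaw":0}]'

```text
clock: 9.3
tool_pos: [0.4581, 0.1202, 0.0609]
eef_rot: [-3.141, -0.0, -0.147]
wrist_force: [0.8, -0.0, -2.8]
gripper_width: 0.174
```

```bash
cat > lidz.py <<'E'
from h import *
import warnings; warnings.simplefilter('ignore')
st(); c=bot.camera('wrist'); W=cloud(c); Z=W[...,2]
D=W[...,:2]-np.array([.4593,.1221]); bx=D@np.array([-.151,-.988])*1000; by=D@np.array([.988,-.151])*1000
for x0 in(-60,-30,30,60):
  for y0 in(35,75):
    q=(abs(bx-x0)<6)&(abs(by-y0)<6); print(x0,y0,q.sum(),(1000*np.nanmedian(Z[q])).round(1),end=' | ')
E
python3 lidz.py
```

```text
{'clock': 9.3, 'tool_pos': [0.458, 0.12, 0.061], 'eef_rot': [-3.141, -0.0, -0.147], 'qpos': [0.207, 0.249, 2.233, -0.0, 0.658, 1.925], 'wrist_force': [0.801, -0.047, -2.781], 'gripper_width': 0.174}
-60 35 1379 173.4 | -60 75 641 74.2 | -30 35 2577 179.5 | -30 75 636 74.2 | 30 35 3509 181.5 | 30 75 611 74.2 | 60 35 1605 174.3 | 60 75 633 74.3 |
```

Request:
jog_arm --motion '[{"hand":-1,"delta_pos":[0,-1.5,0],"yaw":0},{"hand":-1,"delta_pos":[0,-2,0],"yaw":0},{"hand":-1,"delta_pos":[0,-2,0],"yaw":0},{"hand":-1,"delta_pos":[0,-2,0],"yaw":0},{"hand":-1,"delta_pos":[0,-1.5,0],"yaw":0}]'

```text
clock: 9.85
tool_pos: [0.4714, 0.211, 0.0606]
eef_rot: [-3.141, -0.0, -0.147]
wrist_force: [-0.4, 0.9, -1.8]
gripper_width: 0.174
```

Request:
jog_arm --motion '[{"hand":-1,"delta_pos":[0,-1.5,0],"yaw":0},{"hand":-1,"delta_pos":[0,-2,0],"yaw":0},{"hand":-1,"delta_pos":[0,-2,0],"yaw":0},{"hand":-1,"delta_pos":[0,-2,0],"yaw":0},{"hand":-1,"delta_pos":[0,-1.8,0],"yaw":0}]'

```text
clock: 10.35
tool_pos: [0.485, 0.3027, 0.0606]
eef_rot: [3.142, 0.0, -0.147]
wrist_force: [0.7, 0.0, -1.7]
gripper_width: 0.17
```

Run:
```python
from h import *
st(); c=bot.camera('top'); cv2.imwrite('pics/t3.png',cv2.resize(c['img'][150:300,110:330],None,fx=3,fy=3,interpolation=cv2.INTER_CUBIC))
W=cloud(c); X,Y,Z=W.transpose(2,0,1)
for m in bot.masks_of('top','lid')[:2]:
    P=W[m['mask']]; print(m['score'],cv2.minAreaRect((P[:,:2]*1000).astype(np.float32)),np.nanmedian(P[:,2]))
```

```text
{'clock': 10.35, 'tool_pos': [0.485, 0.303, 0.061], 'eef_rot': [3.142, 0.0, -0.147], 'qpos': [0.517, 0.379, 2.042, 0.0, 0.721, 2.235], 'wrist_force': [0.726, 0.02, -1.716], 'gripper_width': 0.17}
0.66 ((517.1075439453125, 276.13702392578125), (247.20437622070312, 107.2686767578125), 33.791748046875) 0.07427145676204328
```

View pics/t3.png

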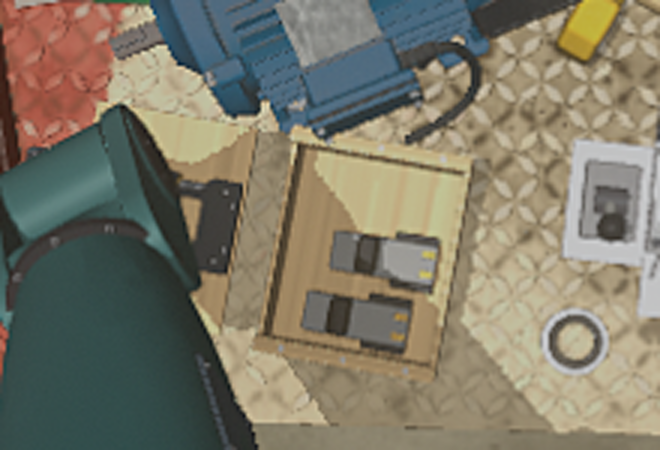

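Request:
jog_arm --motion '[{"hand":-1,"delta_pos":[-1.5,0,0],"yaw":0},{"hand":-1,"delta_pos":[-1.5,0,0],"yaw":0},{"hand":-1,"delta_pos":[-0.8,0,1.5],"yaw":0},{"hand":-1,"delta_pos":[0,0,2],"yaw":0},{"hand":-1,"delta_pos":[0,0,1.8],"yaw":0}]'

```text
clock: 10.95
tool_pos: [0.4456, 0.3062, 0.0072]
eef_rot: [3.141, 0.0, -0.147]
wrist_force: [-1.1, -0.5, -2.0]
gripper_width: 0.172
```

Request:
jog_arm --motion '[{"hand":-1,"delta_pos":[0,0,0.6],"yaw":0},{"hand":-1,"delta_pos":[0,0,0.4],"yaw":0},{"hand":-1,"delta_pos":[0,0,0.2],"yaw":0},{"hand":-1,"delta_pos":[0,0,0.1],"yaw":0},{"hand":-1,"delta_pos":[0,0,0],"yaw":0}]'

```text
clock: 11.45
tool_pos: [0.4474, 0.3068, -0.0049]
eef_rot: [-3.141, -0.0, -0.147]
wrist_force: [0.3, 0.3, -0.9]
gripper_width: 0.172
```

Request:
jog_arm --motion '[{"hand":-1,"delta_pos":[0,0,0.1],"yaw":0},{"hand":-1,"delta_pos":[0,0,0.1],"yaw":0},{"hand":0.2,"delta_pos":[0,0,0],"yaw":0},{"hand":0.2,"delta_pos":[0,0,0],"yaw":0},{"hand":0.2,"delta_pos":[0,0,0],"yaw":0}]'

```text
clock: 11.95
tool_pos: [0.4474, 0.3068, -0.0073]
eef_rot: [-3.141, -0.0, -0.147]
wrist_force: [1.0, -0.4, -0.1]
gripper_width: 0.408
```

Request:
jog_arm --motion '[{"hand":0.2,"delta_pos":[0,0,0],"yaw":0},{"hand":0.2,"delta_pos":[0,0,0],"yaw":0},{"hand":0.2,"delta_pos":[0,0,-4],"yaw":0},{"hand":0.2,"delta_pos":[0,0,-5],"yaw":0},{"hand":0.2,"delta_pos":[0,0,-5],"yaw":0}]'

```text
clock: 12.45
tool_pos: [0.4467, 0.3064, 0.1339]
eef_rot: [3.141, 0.001, -0.147]
wrist_force: [1.1, 0.4, 0.4]
gripper_width: 0.599
```

Request:
jog_arm --motion '[{"hand":0.2,"delta_pos":[0,3.4,-3],"yaw":0},{"hand":0.2,"delta_pos":[0,3.4,-1],"yaw":0},{"hand":0.2,"delta_pos":[0,3.4,0],"yaw":0},{"hand":0.2,"delta_pos":[0,3.4,0],"yaw":0},{"hand":0.2,"delta_pos":[-0.3,3.4,0],"yaw":0}]'

```text
clock: 12.95
tool_pos: [0.4191, 0.1378, 0.1729]
eef_rot: [-3.141, -0.001, -0.147]
wrist_force: [1.1, -0.2, 0.2]
gripper_width: 0.601
```

```bash
cat > packs.py <<'E'
from h import *
st(); c=bot.camera('wrist'); W=cloud(c); cv2.imwrite('pics/w4.png',c['img']); X,Y,Z=W.transpose(2,0,1)
D=W[...,:2]-np.array([.4593,.1221]); bx=D@np.array([-.151,-.988]); by=D@np.array([.988,-.151])
def comps(z0,z1,amin,t):
    m=((abs(bx)<.076)&(abs(by)<.088)&(Z>z0)&(Z<z1)).astype(np.uint8)
    n,L,s,_=cv2.connectedComponentsWithStats(m)
    for i in range(1,n):
        if s[i,4]>amin:
            P=W[L==i]; r=cv2.minAreaRect((P[:,:2]*1000).astype(np.float32)); print(t,s[i,4],np.round(r[0],1),np.round(r[1],1),round(r[2],1),'z',P[:,2].mean().round(4))
comps(.051,.063,100,'fin'); comps(.022,.035,300,'body')
for l in('pack1','pack1_nose'):
    for m in bot.mark_of('wrist',l)[:4]: print(l,round(m['score'],2),np.round(m['at']),(1000*world(c,*m['at'],z=.005)).round(1))
c=bot.camera('top'); W=cloud(c); X,Y,Z=W.transpose(2,0,1)
q=(abs(X-.447)<.05)&(abs(Y-.307)<.05); print('lid plane z',np.nanmedian(Z[q&(Z<.02)]),'handle',np.nanmax(Z[q]))
E
python3 packs.py
```

```text
{'clock': 12.95, 'tool_pos': [0.419, 0.138, 0.173], 'eef_rot': [-3.141, -0.001, -0.147], 'qpos': [0.265, -0.012, 2.254, -0.0, 0.899, 1.983], 'wrist_force': [1.112, -0.25, 0.234], 'gripper_width': 0.601}
fin 1542 [513.1 151.4] [108.9 212.4] 36.8 z 0.0576
fin 795 [458.3 118.9] [18.7 33.5] 81.7 z 0.056
fin 697 [403.1 142.2] [18.5 33.6] 80.7 z 0.0561
fin 331 [374.2 143.9] [99.7  1.2] 81.3 z 0.056
body 948 [509.  153.1] [108.9 216.6] 38.0 z 0.0282
body 3009 [456.6 105.2] [96.  36.9] 82.8 z 0.0288
body 2767 [401.2 128.7] [96.1 36.9] 81.3 z 0.0286
body 402 [374.  143.8] [108.   1.] 81.3 z 0.0286
pack1 0.91 [294. 207.] [398.5 126.7   5. ]
pack1 0.56 [305. 151.] [455.  107.6   5. ]
pack1 0.16 [354. 151.] [448.2  57.7   5. ]
lid plane z 0.006882168345469175 handle 0.04116777348874834
```

View pics/w4.png

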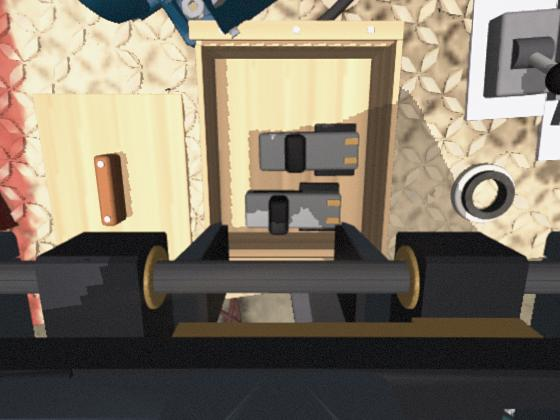

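Request:
jog_arm --motion '[{"hand":0.2,"delta_pos":[4.15,1.3,0],"yaw":-0.8},{"hand":0.2,"delta_pos":[0,0,4.5],"yaw":0},{"hand":0.2,"delta_pos":[0,0,4.5],"yaw":0},{"hand":0.2,"delta_pos":[0,0,3],"yaw":0},{"hand":0.2,"delta_pos":[0,0,1],"yaw":0}]'

```text
clock: 13.65
tool_pos: [0.4569, 0.1205, 0.0398]
eef_rot: [3.14, 0.004, -0.133]
wrist_force: [-0.7, 1.3, 0.7]
gripper_width: 0.601
```

```bash
python3 toward.py .4583 .1189 .016 -7.6
```

```text
at [0.4569 0.1205 0.0398] yaw -7.6 | tool cm x 0.16 y 0.14 z 2.38 yaw 0.00
```

Request:
jog_arm --motion '[{"hand":0.2,"delta_pos":[0,0.1,1.4],"yaw":0},{"hand":0.2,"delta_pos":[0,0,1.0],"yaw":0},{"hand":0.2,"delta_pos":[0,0,0.2],"yaw":0},{"hand":-1,"delta_pos":[0,0,0],"yaw":0},{"hand":-1,"delta_pos":[0,0,0],"yaw":0}]' --force 50

```text
clock: 14.15
tool_pos: [0.459, 0.1192, 0.0174]
eef_rot: [-3.141, -0.001, -0.133]
wrist_force: [0.0, 0.5, 0.5]
gripper_width: 0.458
```

Request:
jog_arm --motion '[{"hand":-1,"delta_pos":[0,0,0],"yaw":0},{"hand":-1,"delta_pos":[0,0,0],"yaw":0},{"hand":-1,"delta_pos":[0,0,0],"yaw":0},{"hand":-1,"delta_pos":[0,0,0],"yaw":0},{"hand":-1,"delta_pos":[0,0,0],"yaw":0}]'

```text
clock: 14.65
tool_pos: [0.4585, 0.1191, 0.0169]
eef_rot: [-3.142, -0.0, -0.133]
wrist_force: [-1.6, -0.7, 6.7]
gripper_width: 0.194
```

Request:
jog_arm --motion '[{"hand":-1,"delta_pos":[0,0,-1],"yaw":0},{"hand":-1,"delta_pos":[0,0,-2],"yaw":0},{"hand":-1,"delta_pos":[0,0,-3],"yaw":0},{"hand":-1,"delta_pos":[0,0,-3],"yaw":0},{"hand":-1,"delta_pos":[0,0,-3],"yaw":0}]'

```text
clock: 15.15
tool_pos: [0.4579, 0.119, 0.1382]
eef_rot: [3.142, 0.0, -0.133]
wrist_force: [0.3, -0.5, -3.2]
gripper_width: 0.195
```

Request:
jog_arm --motion '[{"hand":-1,"delta_pos":[0.15,2.5,-0.5],"yaw":0},{"hand":-1,"delta_pos":[0.15,3.4,-0.5],"yaw":0},{"hand":-1,"delta_pos":[0.15,3.4,-0.5],"yaw":0},{"hand":-1,"delta_pos":[0.15,3.4,-0.5],"yaw":0},{"hand":-1,"delta_pos":[0.15,3.4,0],"yaw":0}]'

```text
clock: 15.65
tool_pos: [0.4441, -0.0428, 0.1577]
eef_rot: [-3.142, -0.001, -0.133]
wrist_force: [1.4, 0.3, -1.8]
gripper_width: 0.192
```

Request:
jog_arm --motion '[{"hand":-1,"delta_pos":[0.15,3.4,0],"yaw":0},{"hand":-1,"delta_pos":[0.15,3.4,0],"yaw":0},{"hand":-1,"delta_pos":[0.15,3.4,0],"yaw":0},{"hand":-1,"delta_pos":[0.15,3.4,0],"yaw":0},{"hand":-1,"delta_pos":[0.15,2.3,0],"yaw":0}]'

```text
clock: 16.15
tool_pos: [0.43, -0.2019, 0.1572]
eef_rot: [3.141, -0.0, -0.134]
wrist_force: [0.8, 0.7, -2.5]
gripper_width: 0.195
```

```bash
cat > dock.py <<'E'
from h import *
from scipy.optimize import minimize
st(); c=bot.camera('wrist'); W=cloud(c); cv2.imwrite('pics/w5.png',c['img']); np.save('dockW.npy',W); np.save('dockE.npy',c['img'])
X,Y,Z=W.transpose(2,0,1)
# head top rectangle
m=((X>.5)&(X<.66)&(Y>-.40)&(Y<-.08)&(Z>.044)&(Z<.056)).astype(np.uint8); m=cv2.morphologyEx(m,cv2.MORPH_OPEN,np.ones((5,5)))
n,L,s,_=cv2.connectedComponentsWithStats(m); i=1+np.argmax(s[1:,4]); P=W[L==i][:,:2]*1000
print('head',len(P),cv2.minAreaRect(P.astype(np.float32)))
# plate
m=((X>.36)&(X<.62)&(Y>-.40)&(Y<-.05)&(Z>.004)&(Z<.0085)).astype(np.uint8)
m=cv2.morphologyEx(m,cv2.MORPH_OPEN,np.ones((5,5))); n,L,s,_=cv2.connectedComponentsWithStats(m); i=1+np.argmax(s[1:,4]); P=W[L==i][:,:2]*1000
print('plate',len(P),cv2.minAreaRect(P.astype(np.float32)))
for l in('dock','bay1_home','bay2_home','bay3_home','switch_tip'):
    for k in bot.mark_of('wrist',l)[:1]: print(l,round(k['score'],2),np.round(k['at']),(1000*world(c,*k['at'],z={'dock':0,'switch_tip':.077}.get(l,.006))).round(1))
a=np.radians(-8.6)
for a_deg in(-9.2,-8.6,-8.0):
    a=np.radians(a_deg); D=W[...,:2]-np.array([.495,-.248]); dx=1000*(D@[np.cos(a),np.sin(a)]); dy=1000*(D@[-np.sin(a),np.cos(a)])
    q=(Z>.018)&(Z<.0245)&(dx>0)&(dx<44)&(abs(dy)<115); h,e=np.histogram(dy[q],np.arange(-115,116,2)); 
    print(a_deg,'lip dy hist',[(int(e[k]),int(h[k])) for k in range(len(h)) if h[k]>15])
    q=(Z>.044)&(Z<.056)&(abs(dy)<60)&(dx>40)&(dx<80); print(' head front dx by dy',[ (y,np.percentile(dx[q&(abs(dy-y)<10)],1).round(1)) for y in(-50,-25,0,25,50) if (q&(abs(dy-y)<10)).sum()>20])
E
python3 dock.py
```

```text
{'clock': 16.15, 'tool_pos': [0.43, -0.202, 0.157], 'eef_rot': [3.141, -0.0, -0.134], 'qpos': [-0.488, 0.074, 2.2, -0.0, 0.867, 1.217], 'wrist_force': [0.849, 0.662, -2.52], 'gripper_width': 0.195}
head 10773 ((568.599365234375, -251.95797729492188), (225.14146423339844, 31.652606964111328), 82.35047149658203)
plate 22809 ((475.27911376953125, -245.2733612060547), (224.49746704101562, 148.48065185546875), 85.1690902709961)
dock 0.73 [318. 115.] [ 500.3 -247.8    0. ]
bay1_home 0.62 [242.  64.] [ 554.  -182.5    6. ]
bay2_home 0.82 [317.  59.] [ 549.4 -251.2    6. ]
bay3_home 0.79 [393.  56.] [ 542.  -320.4    6. ]
switch_tip 0.93 [137. 155.] [487.7 -96.9  77. ]
-9.2 lip dy hist [(-109, 64), (-107, 90), (-105, 90), (-103, 93), (-101, 99), (-99, 96), (-97, 90), (-95, 111), (-93, 118), (-91, 116), (-89, 124), (-87, 51), (-47, 65), (-45, 91), (-43, 86), (-41, 76), (-39, 79), (-37, 79), (-35, 78), (-33, 82), (-31, 97), (-29, 97), (-27, 99), (-25, 114), (-23, 115), (-21, 119), (-19, 99), (-17, 29), (23, 79), (25, 96), (27, 90), (29, 94), (31, 89), (33, 88), (35, 91), (37, 96), (39, 101), (
[... 1179 characters left out ...]
01, 101), (-99, 91), (-97, 99), (-95, 113), (-93, 122), (-91, 113), (-89, 125), (-87, 29), (-47, 83), (-45, 94), (-43, 88), (-41, 75), (-39, 80), (-37, 80), (-35, 78), (-33, 81), (-31, 100), (-29, 92), (-27, 105), (-25, 109), (-23, 117), (-21, 115), (-19, 91), (21, 26), (23, 85), (25, 87), (27, 96), (29, 102), (31, 79), (33, 79), (35, 82), (37, 125), (39, 90), (41, 92), (43, 99), (45, 155), (47, 105), (49, 103), (51, 68), (91, 16), (93, 97), (95, 97), (97, 102), (99, 100), (101, 100), (103, 98), (105, 97), (107, 96), (109, 113), (111, 104), (113, 95)]
 head front dx by dy [(-50, np.float64(65.7)), (-25, np.float64(64.4)), (0, np.float64(63.1)), (25, np.float64(61.7)), (50, np.float64(60.5))]
```

View pics/w5.png

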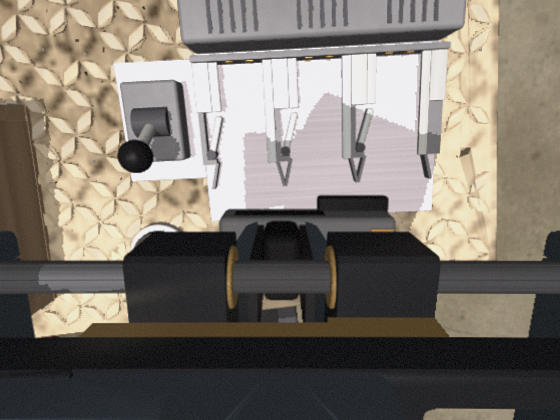

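```bash
cat > fit.py <<'E'
import numpy as np
W=np.load('dockW.npy'); Z=W[...,2]
for a_deg in(-5.6,-5.0,-4.4):
    a=np.radians(a_deg); D=W[...,:2]-np.array([.499,-.2485]); dx=1000*(D@[np.cos(a),np.sin(a)]); dy=1000*(D@[-np.sin(a),np.cos(a)])
    q=(Z>.018)&(Z<.0245)
    for n,d0,d1 in(('far',20,44),('near',-36,-5)):
        r=[]
        for c0 in(-105,-35,35,105):
            k=q&(dx>d0)&(dx<d1)&(abs(dy-c0)<24); r.append(np.percentile(dy[k],[3,97]).round(1).tolist() if k.sum()>20 else None)
        print(a_deg,n,r)
    for z0,z1,d0,t in((.044,.056,40,'head'),(.022,.032,30,'stop')):
        q=(Z>z0)&(Z<z1)&(dx>d0)&(dx<80); print('  ',t,[(y,np.percentile(dx[q&(abs(dy-y)<10)],2).round(1)) for y in(-70,-35,0,35,70) if (q&(abs(dy-y)<10)).sum()>20])
    q=(Z>.003)&(Z<.009)&(abs(dx+100)<40); print('   plate',[(y,np.percentile(dx[q&(abs(dy-y)<6)],2).round(1)) for y in(-95,-90,60,75,90)])
E
python3 fit.py
```

```text
-5.6 far [[-108.7, -88.0], [-47.0, -19.0], [22.5, 50.5], [92.6, 127.1]]
-5.6 near [[-109.7, -88.8], [-41.5, -19.1], [28.1, 50.4], [96.4, 127.0]]
   head [(-70, np.float64(60.5)), (-35, np.float64(59.7)), (0, np.float64(59.3)), (35, np.float64(58.9)), (70, np.float64(58.6))]
   stop [(-70, np.float64(49.9)), (-35, np.float64(31.0)), (0, np.float64(49.3)), (35, np.float64(31.2)), (70, np.float64(48.8))]
   plate [(-95, np.float64(-96.1)), (-90, np.float64(-96.0)), (60, np.float64(-88.4)), (75, np.float64(-87.8)), (90, np.float64(-87.2))]
-5.0 far [[-109.0, -88.3], [-47.3, -19.4], [22.2, 50.2], [92.2, 126.8]]
-5.0 near [[-109.5, -88.5], [-41.4, -18.9], [28.3, 50.6], [97.3, 127.2]]
   head [(-70, np.float64(59.7)), (-35, np.float64(59.3)), (0, np.float64(59.4)), (35, np.float64(59.2)), (70, np.float64(59.3))]
   stop [(-70, np.float64(49.1)), (-35, np.float64(30.6)), (0, np.float64(49.2)), (35, np.float64(30.9)), (70, np.float64(49.5))]
   plate [(-95, np.float64(-97.1)), (-90, np.float64(-96.9)), (60, np.float64(-87.8)), (75, np.float64(-87.1)), (90, np.float64(-86.3))]
-4.4 far [[-109.4, -88.6], [-47.5, -19.6], [21.9, 49.9], [91.9, 126.5]]
-4.4 near [[-109.1, -88.3], [-41.5, -18.7], [28.4, 50.9], [97.6, 127.4]]
   head [(-70, np.float64(59.0)), (-35, np.float64(59.0)), (0, np.float64(59.4)), (35, np.float64(59.6)), (70, np.float64(60.0))]
   stop [(-70, np.float64(48.3)), (-35, np.float64(30.8)), (0, np.float64(49.3)), (35, np.float64(30.8)), (70, np.float64(50.2))]
   plate [(-95, np.float64(-98.1)), (-90, np.float64(-97.9)), (60, np.float64(-87.2)), (75, np.float64(-86.4)), (90, np.float64(-85.4))]
```

```bash
cat > plan.py <<'E'
import sys; from h import *
# plan.py n x y z yaw : straight world line in n rows, printed in tool axes (cm, deg)
def plan(n,x,y,z,yaw):
    s=bot.state(); p=np.array(s['tool_pos']); a0=np.degrees(s['eef_rot'][2]); da=(yaw-a0+180)%360-180; d=(np.array([x,y,z])-p)/n
    for k in range(n):
        a=np.radians(a0+da*k/n); print([round(100*(d[0]*np.cos(a)+d[1]*np.sin(a)),2),round(100*(d[0]*np.sin(a)-d[1]*np.cos(a)),2),round(-100*d[2],2)],round(-da/n,2))
plan(int(sys.argv[1]),*map(float,sys.argv[2:]))
E
python3 plan.py 15 .365 -.3055 .10 85
```

```text
[np.float64(-0.34), np.float64(0.76), np.float64(0.38)] -6.17
[np.float64(-0.42), np.float64(0.72), np.float64(0.38)] -6.17
[np.float64(-0.49), np.float64(0.67), np.float64(0.38)] -6.17
[np.float64(-0.56), np.float64(0.61), np.float64(0.38)] -6.17
[np.float64(-0.62), np.float64(0.55), np.float64(0.38)] -6.17
[np.float64(-0.68), np.float64(0.48), np.float64(0.38)] -6.17
[np.float64(-0.73), np.float64(0.4), np.float64(0.38)] -6.17
[np.float64(-0.77), np.float64(0.32), np.float64(0.38)] -6.17
[np.float64(-0.8), np.float64(0.24), np.float64(0.38)] -6.17
[np.float64(-0.82), np.float64(0.15), np.float64(0.38)] -6.17
[np.float64(-0.83), np.float64(0.06), np.float64(0.38)] -6.17
[np.float64(-0.83), np.float64(-0.03), np.float64(0.38)] -6.17
[np.float64(-0.82), np.float64(-0.12), np.float64(0.38)] -6.17
[np.float64(-0.81), np.float64(-0.21), np.float64(0.38)] -6.17
[np.float64(-0.78), np.float64(-0.29), np.float64(0.38)] -6.17
```

Request:
jog_arm --motion '[{"hand":-1,"delta_pos":[-0.34,0.76,0.3],"yaw":-6.2},{"hand":-1,"delta_pos":[-0.42,0.72,0.3],"yaw":-6.2},{"hand":-1,"delta_pos":[-0.5,0.67,0.3],"yaw":-6.2},{"hand":-1,"delta_pos":[-0.56,0.6,0.3],"yaw":-6.2},{"hand":-1,"delta_pos":[-0.62,0.55,0.3],"yaw":-6.2}]'

```text
clock: 16.95
tool_pos: [0.4087, -0.2346, 0.1416]
eef_rot: [-3.141, 0.0, 0.414]
wrist_force: [0.3, 0.8, -2.6]
gripper_width: 0.194
```

Request:
jog_arm --motion '[{"hand":-1,"delta_pos":[-0.7,0.48,0.4],"yaw":-6.2},{"hand":-1,"delta_pos":[-0.73,0.4,0.4],"yaw":-6.2},{"hand":-1,"delta_pos":[-0.77,0.32,0.4],"yaw":-6.2},{"hand":-1,"delta_pos":[-0.8,0.24,0.4],"yaw":-6.2},{"hand":-1,"delta_pos":[-0.82,0.15,0.4],"yaw":-6.2}]'

```text
clock: 17.45
tool_pos: [0.3868, -0.2703, 0.1216]
eef_rot: [-3.141, -0.0, 0.955]
wrist_force: [0.4, 0.2, -3.0]
gripper_width: 0.192
```

Request:
jog_arm --motion '[{"hand":-1,"delta_pos":[-0.83,0.06,0.4],"yaw":-6.2},{"hand":-1,"delta_pos":[-0.83,0,0.4],"yaw":-6.2},{"hand":-1,"delta_pos":[-0.82,-0.12,0.4],"yaw":-6.2},{"hand":-1,"delta_pos":[-0.8,-0.2,0.4],"yaw":-6},{"hand":-1,"delta_pos":[-0.78,-0.3,0.4],"yaw":-6}]'

```text
clock: 17.95
tool_pos: [0.3655, -0.3058, 0.1016]
eef_rot: [-3.142, -0.0, 1.489]
wrist_force: [0.7, 0.8, -1.6]
gripper_width: 0.193
```

```bash
cat > held.py <<'E'
from h import *
from toward import to
st(); c=bot.camera('wrist'); W=cloud(c); cv2.imwrite('pics/w6.png',c['img']); s=bot.state()
p=np.array(s['tool_pos']); a=s['eef_rot'][2]; D=W-p; tx=1000*(D[...,0]*np.cos(a)+D[...,1]*np.sin(a)); ty=1000*(D[...,0]*np.sin(a)-D[...,1]*np.cos(a)); tz=1000*D[...,2]
# held pack: visible +x side edge: body top (z ~ +12 rel), flange top (~ -4 rel)
for z0,z1,t in((7,17,'bodytop'),(-8,0,'flange'),(36,44,'fintop')):
    q=(tz>z0)&(tz<z1)&(abs(tx)<45)&(abs(ty)<85)
    if q.sum()>20: print(t,q.sum(),'tx',np.percentile(tx[q],[2,50,98]).round(1),'ty',np.percentile(ty[q],[2,50,98]).round(1),'z',np.median(tz[q]).round(1))
    for y0 in range(-40,80,15):
        k=q&(abs(ty-y0)<6)
        if k.sum()>15: print('   ty',y0,'tx max',np.percentile(tx[k],98).round(1))
E
python3 held.py
```

```text
{'clock': 17.95, 'tool_pos': [0.366, -0.306, 0.102], 'eef_rot': [-3.142, -0.0, 1.489], 'qpos': [-0.746, 0.175, 2.219, 0.0, 0.748, -0.663], 'wrist_force': [0.659, 0.848, -1.647], 'gripper_width': 0.193}
bodytop 2328 tx [10.4 16.2 18.9] ty [-31.   22.7  59.7] z 12.0
   ty -25 tx max 19.0
   ty -10 tx max 19.2
   ty 5 tx max 19.0
   ty 20 tx max 18.8
   ty 35 tx max 18.3
   ty 50 tx max 18.2
   ty 65 tx max 17.8
flange 1355 tx [18.  21.4 26.3] ty [-26.6  38.4  61.1] z -3.5
   ty -25 tx max 19.4
   ty -10 tx max 19.2
   ty 5 tx max 19.2
   ty 20 tx max 26.3
   ty 35 tx max 26.3
   ty 50 tx max 26.2
   ty 65 tx max 26.1
fintop 1512 tx [-14.6  11.9  18.4] ty [-15.4   0.5  16.4] z 40.0
   ty -10 tx max 18.6
   ty 5 tx max 17.3
   ty 20 tx max 18.4
```

View pics/w6.png

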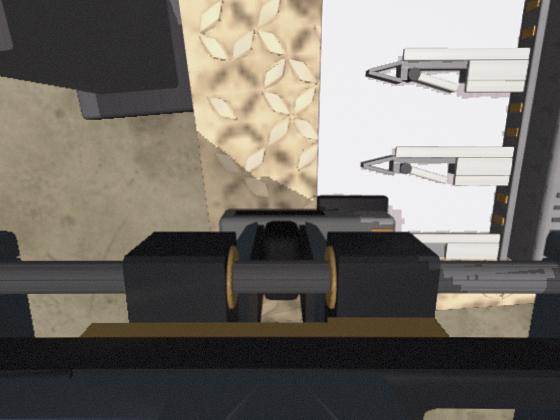

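Request:
jog_arm --motion '[{"hand":-1,"delta_pos":[0,-0.3,3],"yaw":0},{"hand":-1,"delta_pos":[0,0,3],"yaw":0},{"hand":-1,"delta_pos":[0,0,1.5],"yaw":0},{"hand":-1,"delta_pos":[0,0,0.5],"yaw":0},{"hand":-1,"delta_pos":[0,0,0.1],"yaw":0}]'

```text
clock: 18.5
tool_pos: [0.3625, -0.3057, 0.0206]
eef_rot: [-3.141, -0.0, 1.482]
wrist_force: [-0.2, 0.3, -1.5]
gripper_width: 0.195
```

```bash
cat > dk.py <<'E'
from h import *
s=bot.state(); p=np.array(s['tool_pos'])*1000; d=p[:2]-[500.4,-247.1]; print('dock x %.1f y %.1f z %.1f yaw %.2f'%(d@[.9962,-.0872],d@[.0872,.9962],p[2],np.degrees(s['eef_rot'][2])),'F',np.round(s['wrist_force'],1),'w',round(s['gripper_width'],3))
E
python3 dk.py; python3 held.py
```

```text
dock x -132.2 y -70.4 z 20.6 yaw 84.93 F [-0.2  0.3 -1.5] w 0.195
{'clock': 18.5, 'tool_pos': [0.363, -0.306, 0.021], 'eef_rot': [-3.141, -0.0, 1.482], 'qpos': [-0.75, 0.335, 2.233, 0.0, 0.574, -0.661], 'wrist_force': [-0.221, 0.332, -1.456], 'gripper_width': 0.195}
bodytop 2219 tx [10.3 16.  18.5] ty [-31.9  22.5  58.9] z 11.1
   ty -25 tx max 18.6
   ty -10 tx max 18.9
   ty 5 tx max 18.9
   ty 20 tx max 18.5
   ty 35 tx max 18.5
   ty 50 tx max 18.4
   ty 65 tx max 17.8
flange 1768 tx [18.1 23.  40.7] ty [-25.2  44.4  83.5] z -4.2
   ty -25 tx max 19.1
   ty -10 tx max 19.2
   ty 5 tx max 19.1
   ty 20 tx max 26.2
   ty 35 tx max 26.3
   ty 50 tx max 26.3
   ty 65 tx max 38.4
fintop 1473 tx [-14.9  11.6  18.2] ty [-16.6  -0.6  15.9] z 39.2
   ty -10 tx max 18.2
   ty 5 tx max 16.9
   ty 20 tx max 18.4
```

Request:
jog_arm --motion '[{"hand":-1,"delta_pos":[0.05,1.2,0.1],"yaw":-0.3},{"hand":-1,"delta_pos":[0,1.2,0],"yaw":0},{"hand":-1,"delta_pos":[0,1.2,0],"yaw":0},{"hand":-1,"delta_pos":[0,1.2,0],"yaw":0},{"hand":-1,"delta_pos":[0,1.2,0],"yaw":0}]'

```text
clock: 19.05
tool_pos: [0.4233, -0.311, 0.0198]
eef_rot: [-3.141, 0.0, 1.488]
wrist_force: [-7.8, -6.4, -2.4]
gripper_width: 0.194
```

```bash
python3 dk.py; python3 held.py | grep -A4 bodytop
```

```text
dock x -71.3 y -70.4 z 19.8 yaw 85.28 F [-7.8 -6.4 -2.4] w 0.194
bodytop 2190 tx [10.3 16.2 18.7] ty [-33.6  20.8  57.2] z 11.3
   ty -40 tx max 18.0
   ty -25 tx max 18.8
   ty -10 tx max 19.2
   ty 5 tx max 18.8
```

Request:
jog_arm --motion '[{"hand":-1,"delta_pos":[0,1.0,0],"yaw":0},{"hand":-1,"delta_pos":[0,1.0,0],"yaw":0},{"hand":-1,"delta_pos":[0,1.0,0],"yaw":0},{"hand":-1,"delta_pos":[0,1.0,0],"yaw":0},{"hand":-1,"delta_pos":[0,0.8,0],"yaw":0}]'

```text
clock: 19.6
tool_pos: [0.4709, -0.3152, 0.0196]
eef_rot: [-3.141, 0.001, 1.488]
wrist_force: [-4.8, -5.2, -3.2]
gripper_width: 0.195
```

Request:
jog_arm --motion '[{"hand":-1,"delta_pos":[0,0.3,0],"yaw":0},{"hand":-1,"delta_pos":[0,0.3,0],"yaw":0},{"hand":-1,"delta_pos":[0,0.2,0],"yaw":0},{"hand":-1,"delta_pos":[0,0.1,0],"yaw":0},{"hand":-1,"delta_pos":[0,0,0],"yaw":0}]'

```text
clock: 20.1
tool_pos: [0.4793, -0.3154, 0.0196]
eef_rot: [3.142, -0.0, 1.488]
wrist_force: [0.6, -0.5, -2.3]
gripper_width: 0.199
```

```bash
python3 dk.py; python3 held.py | grep -A4 bodytop
```

```text
dock x -15.1 y -69.9 z 19.6 yaw 85.26 F [ 0.6 -0.5 -2.3] w 0.199
bodytop 2946 tx [ 8.8 16.3 41.8] ty [-31.   33.2  74. ] z 11.6
   ty -25 tx max 18.2
   ty -10 tx max 18.6
   ty 5 tx max 18.4
   ty 20 tx max 18.4
```

View pics/w6.png

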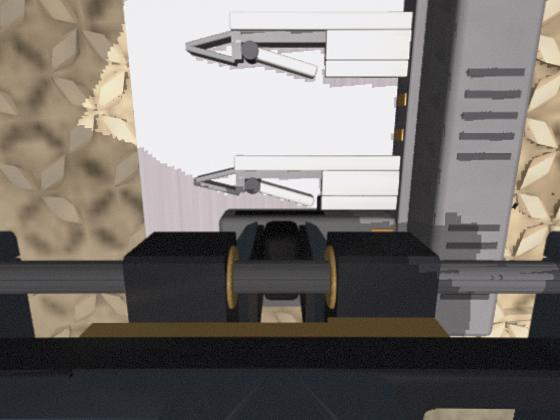

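Request:
jog_arm --motion '[{"hand":-1,"delta_pos":[0,0.1,0],"yaw":0},{"hand":-1,"delta_pos":[0,0.1,0],"yaw":0},{"hand":-1,"delta_pos":[0,0.1,0],"yaw":0},{"hand":-1,"delta_pos":[0,0,0],"yaw":0},{"hand":-1,"delta_pos":[0,0,0],"yaw":0}]'

```text
clock: 20.65
tool_pos: [0.4816, -0.3156, 0.0195]
eef_rot: [-3.141, -0.0, 1.488]
wrist_force: [-4.7, -0.5, -1.0]
gripper_width: 0.192
```

```bash
python3 dk.py
```

```text
dock x -12.8 y -69.9 z 19.5 yaw 85.25 F [-4.7 -0.5 -1. ] w 0.192
```

Request:
jog_arm --motion '[{"hand":-1,"delta_pos":[0,0.1,0],"yaw":0},{"hand":-1,"delta_pos":[0,0.1,0],"yaw":0},{"hand":-1,"delta_pos":[0,0,0],"yaw":0},{"hand":-1,"delta_pos":[0,0,0],"yaw":0},{"hand":-1,"delta_pos":[0,0,0],"yaw":0}]'

```text
clock: 21.15
tool_pos: [0.4817, -0.3153, 0.0192]
eef_rot: [-3.137, -0.002, 1.488]
wrist_force: [-17.7, -2.2, 7.4]
gripper_width: 0.197
```

```bash
python3 dk.py
```

```text
dock x -12.7 y -69.5 z 19.2 yaw 85.26 F [-17.7  -2.2   7.4] w 0.197
```

Request:
jog_arm --motion '[{"hand":-1,"delta_pos":[0,-0.2,0],"yaw":0},{"hand":0.2,"delta_pos":[0,0,0],"yaw":0},{"hand":0.2,"delta_pos":[0,0,0],"yaw":0},{"hand":0.2,"delta_pos":[0,0,0],"yaw":0},{"hand":0.2,"delta_pos":[0,0,0],"yaw":0}]'

```text
clock: 21.65
tool_pos: [0.4823, -0.3158, 0.0198]
eef_rot: [3.141, 0.0, 1.488]
wrist_force: [-0.4, -0.3, -1.3]
gripper_width: 0.514
```

Request:
jog_arm --motion '[{"hand":0.2,"delta_pos":[0,0,0],"yaw":0},{"hand":0.2,"delta_pos":[0,0,-2],"yaw":0},{"hand":0.2,"delta_pos":[0,0,-4],"yaw":0},{"hand":0.2,"delta_pos":[0,-1,-5],"yaw":6},{"hand":0.2,"delta_pos":[0,-2,-3],"yaw":8}]'

```text
clock: 22.15
tool_pos: [0.4539, -0.312, 0.1619]
eef_rot: [3.138, 0.001, 1.24]
wrist_force: [0.4, -0.8, 1.0]
gripper_width: 0.599
```

```bash
python3 plan.py 10 .43 -.20 .165 -8
```

```text
[np.float64(0.98), np.float64(-0.59), np.float64(-0.03)] 7.9
[np.float64(0.89), np.float64(-0.72), np.float64(-0.03)] 7.9
[np.float64(0.78), np.float64(-0.83), np.float64(-0.03)] 7.9
[np.float64(0.66), np.float64(-0.93), np.float64(-0.03)] 7.9
[np.float64(0.53), np.float64(-1.02), np.float64(-0.03)] 7.9
[np.float64(0.38), np.float64(-1.08), np.float64(-0.03)] 7.9
[np.float64(0.23), np.float64(-1.12), np.float64(-0.03)] 7.9
[np.float64(0.07), np.float64(-1.14), np.float64(-0.03)] 7.9
[np.float64(-0.08), np.float64(-1.14), np.float64(-0.03)] 7.9
[np.float64(-0.24), np.float64(-1.12), np.float64(-0.03)] 7.9
```

Request:
jog_arm --motion '[{"hand":0.2,"delta_pos":[1.0,-0.6,0],"yaw":7.9},{"hand":0.2,"delta_pos":[0.9,-0.7,0],"yaw":7.9},{"hand":0.2,"delta_pos":[0.8,-0.8,0],"yaw":7.9},{"hand":0.2,"delta_pos":[0.65,-0.9,0],"yaw":7.9},{"hand":0.2,"delta_pos":[0.5,-1.0,0],"yaw":7.9}]'

```text
clock: 22.65
tool_pos: [0.441, -0.2553, 0.1588]
eef_rot: [3.141, -0.0, 0.549]
wrist_force: [0.4, 0.1, 0.1]
gripper_width: 0.601
```

Request:
jog_arm --motion '[{"hand":0.2,"delta_pos":[0.4,-1.1,0],"yaw":7.9},{"hand":0.2,"delta_pos":[0.2,-1.1,0],"yaw":7.9},{"hand":0.2,"delta_pos":[0,-1.1,0],"yaw":7.9},{"hand":0.2,"delta_pos":[0,-1.1,0],"yaw":7.9},{"hand":0.2,"delta_pos":[-0.2,-1.1,0],"yaw":7.9}]'

```text
clock: 23.15
tool_pos: [0.4294, -0.2005, 0.1587]
eef_rot: [3.142, -0.0, -0.141]
wrist_force: [-0.4, 0.2, 0.1]
gripper_width: 0.604
```

```bash
cat > home.py <<'E'
from h import *
import sys
st(); c=bot.camera('wrist'); W=cloud(c); cv2.imwrite('pics/w7_%s.png'%sys.argv[1],c['img']); Z=W[...,2]
D=W[...,:2]-np.array([.5004,-.2471]); dx=1000*(D@[.9962,-.0872]); dy=1000*(D@[.0872,.9962])
for b,y in((1,70),(2,0),(3,-70)):
    q=(abs(dy-y)<19)&(Z>.0535)&(Z<.065)&(abs(dx+14)<90)
    if q.sum()>50: print('bay',b,'fin',q.sum(),np.percentile(dx[q],[3,97]).round(1),np.percentile(dy[q],[3,97]).round(1),'z',Z[q].mean().round(4))
    q=(abs(dy-y)<16)&(Z>.025)&(Z<.036)&(dx>0)&(dx<70)
    if q.sum()>50: print('   body nose',np.percentile(dx[q],97).round(1))
# catches
for b,y in((1,70),(2,0),(3,-70)):
    q=(dx>-35)&(dx<8)&(dy>y+8)&(dy<y+40)&(Z>.009)&(Z<.0235)
    print('catch',b,[(x,(np.percentile(dy[q&(abs(dx-x)<3)],[5,95])-y).round(1).tolist()) for x in(-25,-15,-5,0,4) if (q&(abs(dx-x)<3)).sum()>8])
E
python3 home.py a
```

```text
{'clock': 23.15, 'tool_pos': [0.429, -0.201, 0.159], 'eef_rot': [3.142, -0.0, -0.141], 'qpos': [-0.486, 0.069, 2.202, 0.0, 0.87, 1.226], 'wrist_force': [-0.371, 0.23, 0.059], 'gripper_width': 0.604}
   body nose 58.2
   body nose 58.3
bay 3 fin 911 [-21.5  -4.6] [-84.7 -54.2] z 0.0574
   body nose 58.0
catch 1 [(-25, [27.1, 39.1]), (-15, [24.2, 39.2]), (-5, [21.4, 39.5]), (0, [20.4, 39.4]), (4, [20.9, 39.5])]
catch 2 [(-25, [28.0, 39.3]), (-15, [25.2, 39.7]), (-5, [22.4, 39.2]), (0, [21.3, 39.8]), (4, [21.7, 39.7])]
catch 3 [(-25, [17.3, 39.5]), (-15, [17.5, 38.9]), (-5, [17.6, 39.0]), (0, [17.6, 39.6]), (4, [17.5, 39.7])]
```

View pics/w7_a.png

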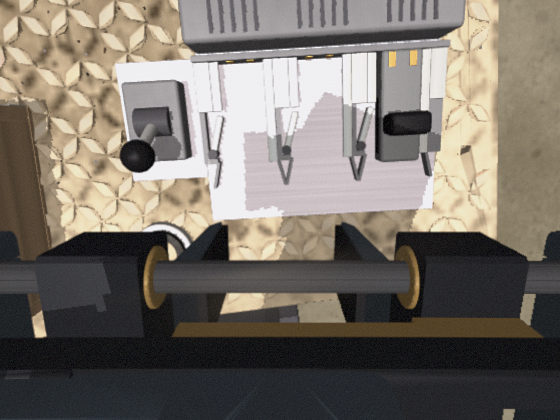

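Request:
jog_arm --motion '[{"hand":0.2,"delta_pos":[0,-3.4,-0.3],"yaw":0},{"hand":0.2,"delta_pos":[0,-3.4,-0.3],"yaw":0},{"hand":0.2,"delta_pos":[0,-3.4,-0.3],"yaw":0},{"hand":0.2,"delta_pos":[0,-3.4,-0.3],"yaw":0},{"hand":0.2,"delta_pos":[-0.2,-3.4,-0.2],"yaw":0}]'

```text
clock: 23.7
tool_pos: [0.4508, -0.0311, 0.1731]
eef_rot: [-3.142, -0.001, -0.132]
wrist_force: [0.0, -0.1, -0.8]
gripper_width: 0.6
```

Request:
jog_arm --motion '[{"hand":0.2,"delta_pos":[-0.8,-3.4,0],"yaw":0.1},{"hand":0.2,"delta_pos":[-1,-3.4,0],"yaw":0.1},{"hand":0.2,"delta_pos":[-1,-3.4,0],"yaw":0.1},{"hand":0.2,"delta_pos":[-1,-3.4,0],"yaw":0.1},{"hand":0.2,"delta_pos":[-1.2,-2.8,0],"yaw":0.1}]'

```text
clock: 24.2
tool_pos: [0.4235, 0.1387, 0.1729]
eef_rot: [-3.141, -0.001, -0.14]
wrist_force: [0.3, 0.0, 0.1]
gripper_width: 0.601
```

```bash
python3 packs.py
```

```text
{'clock': 24.2, 'tool_pos': [0.424, 0.139, 0.173], 'eef_rot': [-3.141, -0.001, -0.14], 'qpos': [0.264, -0.004, 2.246, 0.0, 0.899, 1.975], 'wrist_force': [0.3, 0.033, 0.091], 'gripper_width': 0.601}
fin 1420 [473.5 118.7] [151.8 149.1] 82.2 z 0.0578
fin 709 [403.4 142.4] [18.9 33.2] 81.5 z 0.0559
fin 340 [374.3 144.8] [97.   1.1] 81.3 z 0.0558
body 858 [468.6 119.8] [150.7 153.5] 81.5 z 0.0287
body 2665 [401.4 128.3] [95.4 35.8] 80.6 z 0.0287
body 402 [374.3 145.2] [108.5   1.1] 81.4 z 0.0285
pack1 0.96 [295. 209.] [400.9 127.1   5. ]
lid plane z 0.006397564587715898 handle 0.04437568444305695
```

Request:
jog_arm --motion '[{"hand":0.2,"delta_pos":[-2.05,-0.05,0],"yaw":0.8},{"hand":0.2,"delta_pos":[0,0,4],"yaw":0},{"hand":0.2,"delta_pos":[0,0,4],"yaw":0},{"hand":0.2,"delta_pos":[0,0,3.5],"yaw":0},{"hand":0.2,"delta_pos":[0,0,1],"yaw":0}]'

```text
clock: 24.9
tool_pos: [0.4017, 0.1391, 0.0451]
eef_rot: [3.14, 0.004, -0.158]
wrist_force: [-0.2, -0.1, 0.3]
gripper_width: 0.598
```

```bash
python3 toward.py .4033 .1423 .017 -9; python3 -c "
from h import *; st()"
```

```text
at [0.4017 0.1391 0.0451] yaw -9.05 | tool cm x 0.11 y -0.34 z 2.81 yaw -0.05
{'clock': 24.9, 'tool_pos': [0.402, 0.139, 0.045], 'eef_rot': [3.14, 0.004, -0.158], 'qpos': [0.279, 0.22, 2.324, -0.0, 0.602, 2.007], 'wrist_force': [-0.215, -0.095, 0.35], 'gripper_width': 0.598}
```

Request:
jog_arm --motion '[{"hand":0.2,"delta_pos":[0,-0.1,1.6],"yaw":0},{"hand":0.2,"delta_pos":[0,0,1.2],"yaw":0},{"hand":0.2,"delta_pos":[0,0,0.2],"yaw":0},{"hand":0.2,"delta_pos":[0,0,0],"yaw":0},{"hand":0.2,"delta_pos":[0,0,0],"yaw":0}]'

```text
clock: 25.4
tool_pos: [0.404, 0.1416, 0.0185]
eef_rot: [-3.141, -0.001, -0.158]
wrist_force: [0.5, 0.1, 0.1]
gripper_width: 0.6
```

```bash
python3 toward.py .4033 .1423 .017 -9
```

```text
at [0.404  0.1416 0.0185] yaw -9.04 | tool cm x -0.08 y -0.06 z 0.15 yaw -0.04
```

Request:
jog_arm --motion '[{"hand":-1,"delta_pos":[-0.05,-0.05,0.15],"yaw":0},{"hand":-1,"delta_pos":[0,0,0],"yaw":0},{"hand":-1,"delta_pos":[0,0,0],"yaw":0},{"hand":-1,"delta_pos":[0,0,0],"yaw":0},{"hand":-1,"delta_pos":[0,0,0],"yaw":0}]'

```text
clock: 25.9
tool_pos: [0.4031, 0.1422, 0.0162]
eef_rot: [-3.141, -0.0, -0.158]
wrist_force: [-1.0, -3.3, 1.7]
gripper_width: 0.194
```

Request:
jog_arm --motion '[{"hand":-1,"delta_pos":[0,0,0],"yaw":0},{"hand":-1,"delta_pos":[0,0,0],"yaw":0},{"hand":-1,"delta_pos":[0,0,0],"yaw":0},{"hand":-1,"delta_pos":[0,0,0],"yaw":0},{"hand":-1,"delta_pos":[0,0,-1],"yaw":0}]'

```text
clock: 26.4
tool_pos: [0.402, 0.1418, 0.0256]
eef_rot: [3.141, 0.002, -0.158]
wrist_force: [-0.6, 0.7, -2.9]
gripper_width: 0.196
```

Request:
jog_arm --motion '[{"hand":-1,"delta_pos":[0,0,-2],"yaw":0},{"hand":-1,"delta_pos":[0,0,-3],"yaw":0},{"hand":-1,"delta_pos":[0,0,-3],"yaw":0},{"hand":-1,"delta_pos":[0.5,0,-3],"yaw":0},{"hand":-1,"delta_pos":[1.5,0,-1],"yaw":0}]'

```text
clock: 26.9
tool_pos: [0.4235, 0.1392, 0.149]
eef_rot: [-3.14, -0.003, -0.157]
wrist_force: [-0.0, 0.2, -2.6]
gripper_width: 0.194
```

```bash
python3 -c "
from h import *; st()"; python3 plan.py 10 .44 -.10 .155 -8; echo
```

```text
{'clock': 26.9, 'tool_pos': [0.423, 0.139, 0.149], 'eef_rot': [-3.14, -0.003, -0.157], 'qpos': [0.265, 0.036, 2.26, 0.0, 0.842, 1.993], 'wrist_force': [-0.018, 0.167, -2.645], 'gripper_width': 0.194}
[np.float64(0.54), np.float64(2.34), np.float64(-0.06)] -0.1
[np.float64(0.53), np.float64(2.34), np.float64(-0.06)] -0.1
[np.float64(0.53), np.float64(2.34), np.float64(-0.06)] -0.1
[np.float64(0.53), np.float64(2.34), np.float64(-0.06)] -0.1
[np.float64(0.52), np.float64(2.34), np.float64(-0.06)] -0.1
[np.float64(0.52), np.float64(2.34), np.float64(-0.06)] -0.1
[np.float64(0.51), np.float64(2.34), np.float64(-0.06)] -0.1
[np.float64(0.51), np.float64(2.34), np.float64(-0.06)] -0.1
[np.float64(0.5), np.float64(2.34), np.float64(-0.06)] -0.1
[np.float64(0.5), np.float64(2.34), np.float64(-0.06)] -0.1
```

Request:
jog_arm --motion '[{"hand":-1,"delta_pos":[1.5,3,0],"yaw":0},{"hand":-1,"delta_pos":[1.2,4,-0.2],"yaw":0},{"hand":-1,"delta_pos":[1,4,-0.2],"yaw":0},{"hand":-1,"delta_pos":[1,4,-0.2],"yaw":0},{"hand":-1,"delta_pos":[1,4,0],"yaw":0}]'

```text
clock: 27.4
tool_pos: [0.4493, -0.0597, 0.1519]
eef_rot: [3.142, 0.0, -0.158]
wrist_force: [0.6, 0.5, -3.1]
gripper_width: 0.193
```

```bash
python3 plan.py 15 .372 -.236 .10 85
```

```text
[np.float64(-0.32), np.float64(1.24), np.float64(0.35)] -6.27
[np.float64(-0.46), np.float64(1.2), np.float64(0.35)] -6.27
[np.float64(-0.59), np.float64(1.14), np.float64(0.35)] -6.27
[np.float64(-0.71), np.float64(1.07), np.float64(0.35)] -6.27
[np.float64(-0.82), np.float64(0.99), np.float64(0.35)] -6.27
[np.float64(-0.92), np.float64(0.89), np.float64(0.35)] -6.27
[np.float64(-1.01), np.float64(0.79), np.float64(0.35)] -6.27
[np.float64(-1.09), np.float64(0.67), np.float64(0.35)] -6.27
[np.float64(-1.16), np.float64(0.55), np.float64(0.35)] -6.27
[np.float64(-1.21), np.float64(0.42), np.float64(0.35)] -6.27
[np.float64(-1.25), np.float64(0.28), np.float64(0.35)] -6.27
[np.float64(-1.28), np.float64(0.14), np.float64(0.35)] -6.27
[np.float64(-1.28), np.float64(0.0), np.float64(0.35)] -6.27
[np.float64(-1.28), np.float64(-0.14), np.float64(0.35)] -6.27
[np.float64(-1.25), np.float64(-0.28), np.float64(0.35)] -6.27
```

Request:
jog_arm --motion '[{"hand":-1,"delta_pos":[-0.3,1.25,0],"yaw":-6.3},{"hand":-1,"delta_pos":[-0.45,1.2,0],"yaw":-6.3},{"hand":-1,"delta_pos":[-0.6,1.15,0],"yaw":-6.3},{"hand":-1,"delta_pos":[-0.7,1.1,0],"yaw":-6.3},{"hand":-1,"delta_pos":[-0.8,1.0,0],"yaw":-6.3}]'

```text
clock: 27.9
tool_pos: [0.4237, -0.1178, 0.1515]
eef_rot: [-3.141, 0.001, 0.396]
wrist_force: [0.1, -0.2, -3.1]
gripper_width: 0.192
```

Request:
jog_arm --motion '[{"hand":-1,"delta_pos":[-0.9,0.9,0],"yaw":-6.3},{"hand":-1,"delta_pos":[-1.0,0.8,0],"yaw":-6.3},{"hand":-1,"delta_pos":[-1.1,0.67,0.4],"yaw":-6.3},{"hand":-1,"delta_pos":[-1.15,0.55,0.6],"yaw":-6.3},{"hand":-1,"delta_pos":[-1.2,0.4,0.6],"yaw":-6.3}]'

```text
clock: 28.4
tool_pos: [0.3987, -0.1765, 0.1354]
eef_rot: [-3.141, 0.0, 0.946]
wrist_force: [0.3, -0.1, -3.1]
gripper_width: 0.191
```

Request:
jog_arm --motion '[{"hand":-1,"delta_pos":[-1.25,0.3,0.7],"yaw":-6.3},{"hand":-1,"delta_pos":[-1.28,0.15,0.7],"yaw":-6.2},{"hand":-1,"delta_pos":[-1.28,0,0.7],"yaw":-6.2},{"hand":-1,"delta_pos":[-1.28,-0.15,0.7],"yaw":-6.2},{"hand":-1,"delta_pos":[-1.25,-0.3,0.7],"yaw":-6.2}]'

```text
clock: 28.9
tool_pos: [0.3729, -0.2354, 0.1002]
eef_rot: [-3.141, -0.0, 1.489]
wrist_force: [0.7, 0.3, -3.0]
gripper_width: 0.192
```

```bash
sed -i 's/500.4,-247.1/501.6,-247.2/' dk.py; python3 dk.py; python3 held.py
```

```text
dock x -129.3 y 0.6 z 100.2 yaw 85.30 F [ 0.7  0.3 -3. ] w 0.192
{'clock': 28.9, 'tool_pos': [0.373, -0.235, 0.1], 'eef_rot': [-3.141, -0.0, 1.489], 'qpos': [-0.616, 0.122, 2.286, -0.0, 0.734, -0.534], 'wrist_force': [0.695, 0.262, -2.997], 'gripper_width': 0.192}
bodytop 2331 tx [10.8 16.6 19.1] ty [-30.8  22.5  59.8] z 12.9
   ty -25 tx max 19.2
   ty -10 tx max 19.3
   ty 5 tx max 19.2
   ty 20 tx max 18.9
   ty 35 tx max 18.3
   ty 50 tx max 18.3
   ty 65 tx max 18.0
flange 1361 tx [18.  21.6 26.3] ty [-26.4  38.6  61.3] z -2.7
   ty -25 tx max 19.0
   ty -10 tx max 19.0
   ty 5 tx max 18.8
   ty 20 tx max 26.4
   ty 35 tx max 26.4
   ty 50 tx max 26.3
   ty 65 tx max 26.1
fintop 1535 tx [-14.5  12.1  18.6] ty [-15.2   0.6  16.7] z 40.9
   ty -10 tx max 18.8
   ty 5 tx max 17.4
   ty 20 tx max 18.7
```

Request:
jog_arm --motion '[{"hand":-1,"delta_pos":[-0.1,-0.2,3],"yaw":0},{"hand":-1,"delta_pos":[0,0,3],"yaw":0},{"hand":-1,"delta_pos":[0,0,1.5],"yaw":0},{"hand":-1,"delta_pos":[0,0,0.4],"yaw":0},{"hand":-1,"delta_pos":[0,0,0.1],"yaw":0}]'

```text
clock: 29.45
tool_pos: [0.3711, -0.2353, 0.0208]
eef_rot: [-3.141, -0.001, 1.483]
wrist_force: [-0.2, -0.8, -2.3]
gripper_width: 0.197
```

```bash
python3 dk.py
```

```text
dock x -131.1 y 0.4 z 20.8 yaw 85.00 F [-0.2 -0.8 -2.3] w 0.197
```

Same push as before: 60 mm, then 48 mm, then slow.

Request:
jog_arm --motion '[{"hand":-1,"delta_pos":[-0.08,1.2,0.15],"yaw":-0.3},{"hand":-1,"delta_pos":[0,1.2,0],"yaw":0},{"hand":-1,"delta_pos":[0,1.2,0],"yaw":0},{"hand":-1,"delta_pos":[0,1.2,0],"yaw":0},{"hand":-1,"delta_pos":[0,1.2,0],"yaw":0}]'

```text
clock: 29.95
tool_pos: [0.4317, -0.2412, 0.0198]
eef_rot: [-3.141, 0.0, 1.49]
wrist_force: [-7.1, -5.4, -2.2]
gripper_width: 0.199
```

```bash
python3 dk.py
```

```text
dock x -70.1 y -0.2 z 19.8 yaw 85.38 F [-7.1 -5.4 -2.2] w 0.199
```

Request:
jog_arm --motion '[{"hand":-1,"delta_pos":[0,1.0,0],"yaw":0},{"hand":-1,"delta_pos":[0,1.0,0],"yaw":0},{"hand":-1,"delta_pos":[0,1.0,0],"yaw":0},{"hand":-1,"delta_pos":[0,1.0,0],"yaw":0},{"hand":-1,"delta_pos":[0,0.8,0],"yaw":0}]'

```text
clock: 30.45
tool_pos: [0.4796, -0.2454, 0.0197]
eef_rot: [-3.141, 0.001, 1.49]
wrist_force: [-4.4, -5.1, -1.7]
gripper_width: 0.199
```

Request:
jog_arm --motion '[{"hand":-1,"delta_pos":[0,0.3,0],"yaw":0},{"hand":-1,"delta_pos":[0,0.3,0],"yaw":0},{"hand":-1,"delta_pos":[0,0.2,0],"yaw":0},{"hand":-1,"delta_pos":[0,0,0],"yaw":0},{"hand":-1,"delta_pos":[0,0,0],"yaw":0}]'

```text
clock: 30.95
tool_pos: [0.4867, -0.2455, 0.0196]
eef_rot: [-3.142, -0.0, 1.49]
wrist_force: [-0.8, -1.2, -2.1]
gripper_width: 0.196
```

Request:
jog_arm --motion '[{"hand":-1,"delta_pos":[0,0.1,0],"yaw":0},{"hand":-1,"delta_pos":[0,0.1,0],"yaw":0},{"hand":-1,"delta_pos":[0,0,0],"yaw":0},{"hand":-1,"delta_pos":[0,0,0],"yaw":0},{"hand":-1,"delta_pos":[0,0,0],"yaw":0}]'

```text
clock: 31.45
tool_pos: [0.4875, -0.2454, 0.0194]
eef_rot: [-3.139, -0.001, 1.49]
wrist_force: [-6.9, 0.3, 1.1]
gripper_width: 0.196
```

```bash
python3 dk.py
```

```text
dock x -14.2 y 0.5 z 19.4 yaw 85.35 F [-6.9  0.3  1.1] w 0.196
```

Request:
jog_arm --motion '[{"hand":-1,"delta_pos":[0,0.1,0],"yaw":0},{"hand":-1,"delta_pos":[0,0,0],"yaw":0},{"hand":-1,"delta_pos":[0,0,0],"yaw":0},{"hand":-1,"delta_pos":[0,-0.15,0],"yaw":0},{"hand":0.2,"delta_pos":[0,0,0],"yaw":0}]'

```text
clock: 31.95
tool_pos: [0.4883, -0.2459, 0.0198]
eef_rot: [3.141, 0.0, 1.49]
wrist_force: [-0.1, 1.1, 0.2]
gripper_width: 0.251
```

Request:
jog_arm --motion '[{"hand":0.2,"delta_pos":[0,0,0],"yaw":0},{"hand":0.2,"delta_pos":[0,0,0],"yaw":0},{"hand":0.2,"delta_pos":[0,0,0],"yaw":0},{"hand":0.2,"delta_pos":[0,0,0],"yaw":0},{"hand":0.2,"delta_pos":[0,0,-2],"yaw":0}]'

```text
clock: 32.45
tool_pos: [0.4869, -0.2451, 0.0381]
eef_rot: [-3.139, -0.001, 1.49]
wrist_force: [0.3, 0.9, 0.1]
gripper_width: 0.598
```

Request:
jog_arm --motion '[{"hand":0.2,"delta_pos":[0,0,-4],"yaw":0},{"hand":0.2,"delta_pos":[0,-1,-4],"yaw":8},{"hand":0.2,"delta_pos":[0,-2,-4],"yaw":8},{"hand":-1,"delta_pos":[0,-2,0],"yaw":8},{"hand":-1,"delta_pos":[0,-1,0],"yaw":8}]'

```text
clock: 32.95
tool_pos: [0.4306, -0.2286, 0.1609]
eef_rot: [3.139, -0.0, 0.925]
wrist_force: [0.3, -0.6, 0.1]
gripper_width: 0.457
```

```bash
python3 plan.py 10 .42 -.17 .16 -8
```

```text
[np.float64(0.4), np.float64(-0.44), np.float64(0.01)] 6.1
[np.float64(0.36), np.float64(-0.48), np.float64(0.01)] 6.1
[np.float64(0.3), np.float64(-0.51), np.float64(0.01)] 6.1
[np.float64(0.25), np.float64(-0.54), np.float64(0.01)] 6.1
[np.float64(0.19), np.float64(-0.57), np.float64(0.01)] 6.1
[np.float64(0.13), np.float64(-0.58), np.float64(0.01)] 6.1
[np.float64(0.06), np.float64(-0.59), np.float64(0.01)] 6.1
[np.float64(0.0), np.float64(-0.6), np.float64(0.01)] 6.1
[np.float64(-0.06), np.float64(-0.59), np.float64(0.01)] 6.1
[np.float64(-0.12), np.float64(-0.58), np.float64(0.01)] 6.1
```

Request:
jog_arm --motion '[{"hand":-1,"delta_pos":[0.4,-0.45,0],"yaw":5.8},{"hand":-1,"delta_pos":[0.36,-0.48,0],"yaw":5.8},{"hand":-1,"delta_pos":[0.3,-0.5,0],"yaw":5.8},{"hand":-1,"delta_pos":[0.25,-0.55,0],"yaw":5.8},{"hand":-1,"delta_pos":[0.2,-0.57,0],"yaw":5.8}]'

```text
clock: 33.45
tool_pos: [0.4254, -0.1991, 0.1597]
eef_rot: [3.141, -0.0, 0.421]
wrist_force: [-0.8, 0.5, -0.2]
gripper_width: 0.021
```

Request:
jog_arm --motion '[{"hand":-1,"delta_pos":[0.13,-0.58,0],"yaw":5.8},{"hand":-1,"delta_pos":[0.06,-0.59,0],"yaw":5.8},{"hand":-1,"delta_pos":[0,-0.6,0],"yaw":5.8},{"hand":-1,"delta_pos":[0,-0.6,0],"yaw":5.8},{"hand":-1,"delta_pos":[0,-0.58,0],"yaw":5.8}]'

```text
clock: 33.95
tool_pos: [0.4207, -0.1699, 0.1597]
eef_rot: [3.142, -0.0, -0.085]
wrist_force: [0.1, -0.1, -0.2]
gripper_width: 0.003
```

```bash
python3 home.py b; python3 dk.py; python3 toward.py .448 -.092 .15 -5
```

```text
{'clock': 33.95, 'tool_pos': [0.421, -0.17, 0.16], 'eef_rot': [3.142, -0.0, -0.085], 'qpos': [-0.435, 0.033, 2.239, 0.0, 0.87, 1.221], 'wrist_force': [0.123, -0.105, -0.152], 'gripper_width': 0.003}
   body nose 58.0
bay 2 fin 909 [-21.9  -5.2] [-15.1  15.6] z 0.0573
   body nose 57.8
bay 3 fin 933 [-21.9  -4.6] [-84.6 -53.9] z 0.0574
   body nose 58.5
catch 1 [(-25, [27.3, 39.4]), (-15, [24.3, 39.1]), (-5, [21.9, 39.7]), (0, [20.8, 39.6]), (4, [21.2, 39.6])]
catch 2 [(-25, [17.4, 39.2]), (-15, [18.1, 39.4]), (-5, [18.1, 39.6]), (0, [17.7, 39.7]), (4, [17.6, 39.8])]
catch 3 [(-25, [17.6, 39.0]), (-15, [17.5, 39.2]), (-5, [17.7, 39.3]), (0, [17.6, 39.1]), (4, [17.8, 39.4])]
dock x -87.5 y 70.5 z 159.6 yaw -5.23 F [ 0.3 -0.1 -0.8] w 0.005
at [ 0.4205 -0.1693  0.1596] yaw -5.23 | tool cm x 2.03 y -7.95 z 0.96 yaw -0.23
```

View pics/w7_b.png

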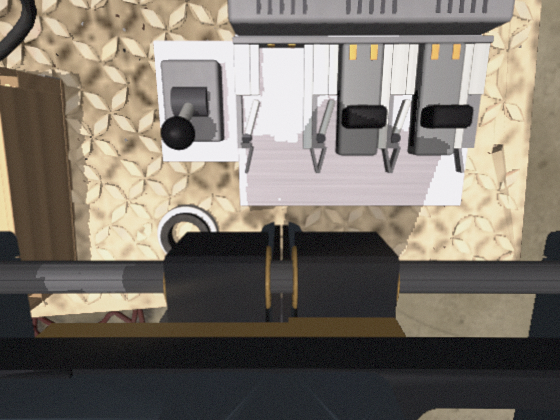

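Request:
jog_arm --motion '[{"hand":-1,"delta_pos":[0.4,-2,0],"yaw":0},{"hand":-1,"delta_pos":[0.6,-3,0],"yaw":0},{"hand":-1,"delta_pos":[0.7,-2.8,2],"yaw":0},{"hand":-1,"delta_pos":[0,0,3],"yaw":0},{"hand":-1,"delta_pos":[0,0,3],"yaw":0}]'

```text
clock: 34.5
tool_pos: [0.4447, -0.0932, 0.0792]
eef_rot: [3.141, -0.002, -0.077]
wrist_force: [1.2, -0.5, 0.2]
gripper_width: 0.002
```

Request:
jog_arm --motion '[{"hand":-1,"delta_pos":[0,0,2.0],"yaw":0},{"hand":-1,"delta_pos":[0,0,0.8],"yaw":0},{"hand":-1,"delta_pos":[0,0,0],"yaw":0},{"hand":-1,"delta_pos":[0.5,0,0],"yaw":0},{"hand":-1,"delta_pos":[0.5,0,0],"yaw":0}]'

```text
clock: 35.0
tool_pos: [0.4552, -0.0949, 0.0528]
eef_rot: [3.141, -0.002, -0.081]
wrist_force: [0.3, -0.2, 0.2]
gripper_width: 0.002
```

```bash
python3 dk.py
```

```text
dock x -59.5 y 147.7 z 52.8 yaw -4.63 F [ 0.3 -0.2  0.2] w 0.002
```

Request:
jog_arm --motion '[{"hand":-1,"delta_pos":[0.8,-0.1,0],"yaw":0},{"hand":-1,"delta_pos":[1,0,0],"yaw":0},{"hand":-1,"delta_pos":[1,0,0],"yaw":0},{"hand":-1,"delta_pos":[1,0,0],"yaw":0},{"hand":-1,"delta_pos":[0.8,0,0],"yaw":0}]'

```text
clock: 35.5
tool_pos: [0.5011, -0.0974, 0.0517]
eef_rot: [3.142, -0.0, -0.081]
wrist_force: [-1.3, 0.7, 0.6]
gripper_width: 0.004
```

Request:
jog_arm --motion '[{"hand":-1,"delta_pos":[0.4,0,0],"yaw":0},{"hand":-1,"delta_pos":[0.3,0,0],"yaw":0},{"hand":-1,"delta_pos":[0.2,0,0],"yaw":0},{"hand":-1,"delta_pos":[0,0,0],"yaw":0},{"hand":-1,"delta_pos":[0,0,0],"yaw":0}]'

```text
clock: 36.0
tool_pos: [0.5088, -0.0981, 0.0517]
eef_rot: [-3.142, -0.0, -0.081]
wrist_force: [-0.1, -0.3, -0.8]
gripper_width: 0.003
```

```bash
python3 dk.py
```

```text
dock x -5.8 y 149.2 z 51.7 yaw -4.65 F [-0.1 -0.3 -0.8] w 0.003
```

Request:
jog_arm --motion '[{"hand":-1,"delta_pos":[0.2,0,0],"yaw":0},{"hand":-1,"delta_pos":[0.2,0,0],"yaw":0},{"hand":-1,"delta_pos":[0.1,0,0],"yaw":0},{"hand":-1,"delta_pos":[0,0,0],"yaw":0},{"hand":-1,"delta_pos":[0,0,0],"yaw":0}]'

```text
clock: 36.5
tool_pos: [0.5109, -0.0981, 0.0511]
eef_rot: [-3.141, 0.006, -0.081]
wrist_force: [-18.0, -1.6, 12.0]
gripper_width: 0.006
```

```bash
python3 dk.py
python3 - <<'E'
from h import *
c=bot.camera('wrist'); W=cloud(c); Z=W[...,2]; D=W[...,:2]-np.array([.5016,-.2472]); dx=1000*(D@[.9962,-.0872]); dy=1000*(D@[.0872,.9962])
q=(abs(dy-150)<14)&(Z>.07)&(Z<.096)&(dx>8)&(dx<70); print(q.sum(), np.percentile(dx[q],[2,50,98]) if q.sum() else '', 1000*np.percentile(Z[q],98) if q.sum() else '')
E
```

```text
dock x -3.8 y 149.4 z 51.1 yaw -4.63 F [-18.   -1.6  12. ] w 0.006
2551 [12.35264404 25.97111074 37.27888006] 93.10548622739795
```

Request:
jog_arm --motion '[{"hand":-1,"delta_pos":[-1,0,0],"yaw":0},{"hand":-1,"delta_pos":[-2,0,0],"yaw":0},{"hand":-1,"delta_pos":[-3,0,0],"yaw":0},{"hand":-1,"delta_pos":[-1,0,-4],"yaw":0},{"hand":-1,"delta_pos":[0,0,-4],"yaw":0}]'

```text
clock: 37.05
tool_pos: [0.4417, -0.0924, 0.1317]
eef_rot: [-3.141, 0.003, -0.081]
wrist_force: [0.7, -0.4, 0.2]
gripper_width: 0.006
```

Request:
jog_arm --motion '[{"hand":-1,"delta_pos":[0,2,-3],"yaw":0},{"hand":-1,"delta_pos":[-0.5,3,0],"yaw":0},{"hand":-1,"delta_pos":[-0.5,3,0],"yaw":0},{"hand":-1,"delta_pos":[0,0,0],"yaw":0},{"hand":-1,"delta_pos":[0,0,0],"yaw":0}]'

```text
clock: 37.55
tool_pos: [0.4276, -0.172, 0.1618]
eef_rot: [3.141, -0.001, -0.083]
wrist_force: [0.5, -0.0, -0.0]
gripper_width: 0.003
```

```bash
python3 home.py c
python3 - <<'E'
from h import *
c=bot.camera('wrist'); W=cloud(c); Z=W[...,2]; D=W[...,:2]-np.array([.5016,-.2472]); dx=1000*(D@[.9962,-.0872]); dy=1000*(D@[.0872,.9962])
q=(abs(dy-150)<16)&(Z>.07)&(Z<.096)&(abs(dx)<70); print('knob',q.sum(), np.percentile(dx[q],[2,50,98]).round(1))
c=bot.camera('top'); cv2.imwrite('pics/t9.png',cv2.resize(c['img'][130:310,110:430],None,fx=2.4,fy=2.4,interpolation=cv2.INTER_CUBIC))
W=cloud(c); D=W[...,:2]-np.array([.4593,.1221]); q=(abs(D[...,0])<.06)&(abs(D[...,1])<.05)&(W[...,2]<.06); print('box floor z pctl',np.nanpercentile(W[...,2][q],[5,50,95]).round(4))
E
```

```text
{'clock': 37.55, 'tool_pos': [0.428, -0.172, 0.162], 'eef_rot': [3.141, -0.001, -0.083], 'qpos': [-0.433, 0.041, 2.224, 0.0, 0.875, 1.22], 'wrist_force': [0.464, -0.002, -0.011], 'gripper_width': 0.003}
   body nose 58.1
bay 2 fin 865 [-21.9  -4.9] [-15.1  15.6] z 0.0573
   body nose 57.9
bay 3 fin 899 [-21.8  -4.8] [-84.4 -54.1] z 0.0573
   body nose 58.6
catch 1 [(-25, [27.4, 39.4]), (-15, [24.9, 39.2]), (-5, [22.1, 39.8]), (0, [20.9, 39.6]), (4, [21.4, 39.6])]
catch 2 [(-25, [17.8, 39.2]), (-15, [18.0, 39.4]), (-5, [18.1, 39.7]), (0, [18.1, 39.8]), (4, [17.5, 39.2])]
catch 3 [(-25, [17.4, 39.2]), (-15, [17.4, 39.0]), (-5, [17.4, 38.8]), (0, [17.7, 38.8]), (4, [17.5, 39.3])]
knob 1051 [13.  23.7 35.3]
box floor z pctl [0.0001 0.0053 0.0105]
```

View pics/w7_c.png

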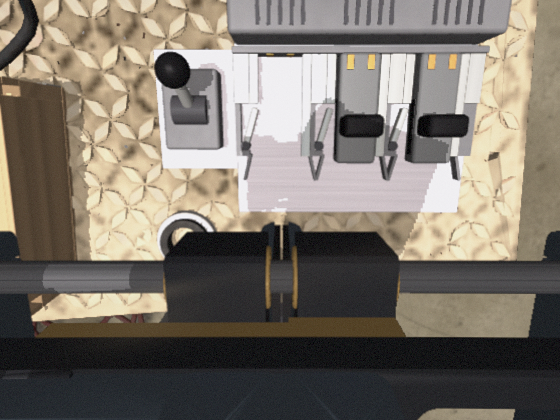

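View pics/t9.png

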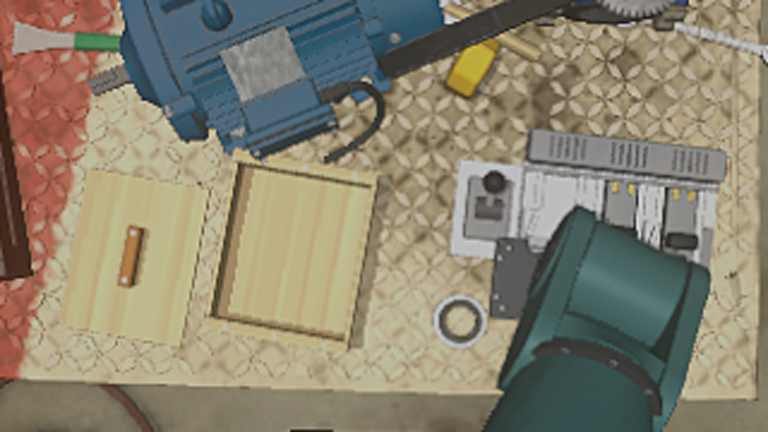

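```bash
python3 -c "
from station import bot; print(bot.finish_job())"
```

```text
the job is handed in; nothing more can be done
None
```

The job is finished and handed in at about 38 s on the robot's clock. All my last checks agreed with the task; no verdict was reported.

- **Lid:** I lifted it 8 mm level over the lip, slid it out about 183 mm and laid it on the bench left of the box. The last picture shows it flat, handle up; its top face measured about 6.5 mm above the bench.
- **Packs:** There were two packs in the box, and it is now empty. They are in bays 3 and 2, wide end first, each pushed against the back stop (18 N at bay 3, about 7 N at bay 2). Both fins measure about 13 mm behind the dock's origin, where 14 mm is home. In the pictures the catches of bays 2 and 3 lie at the same angle as the untouched catch of bay 1. My depth readings could not measure the two catches beside the packs, so that check is by eye and by the drop in push force.
- **Lever:** It was pushed over until it met its stop at about 18 N. Its knob is now about 24–26 mm past the pivot, where about 26 mm is expected.
- **Bystanders:** The tape measure, seal ring and scraper were not touched.

**Missed first grasp:** The first grasp of the lid handle closed on air and moved nothing. The camera showed the fingertips about 18 mm above the reported tool point, not 17 mm ahead of it as stated. I corrected for that from then on.

**Dock angle:** My first estimate of the dock's angle, about -8.6°, disagreed with a closer view, which gave -5.0°. I used -5.0°, and both packs slid in cleanly.

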